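Open the double-door craft cabinet and put the needle caddy away

ROBOT

A 6-joint arm with a two-finger parallel gripper is mounted at the origin on the work surface. World frame = base frame: x ahead of the robot, y to its left, z up, the work surface at z = 0. Lengths are in mm, angles in rad, forces in N, time in s.
With the tool pointing down it reaches from about 350 to 1000 mm from the base axis. Payload 7.1 kg.
Tool frame: the origin (TCP) lies midway between the tips of the shut fingers; the grasp point (between the pads) lies env.grip_depth behind it (env.grip_depth is the distance from the TCP to the grasp point, in mm); z points along the fingers, y is the line along which they close (so a half turn about z gives the same grasp; the last joint's range is limited). The gripper opens to 85 mm and grips with 20 to 120 N. Pads are 22 mm wide; open, the fingers measure 114 mm over their backs; the gripper's body (76 mm by 85 mm) begins 54 mm behind the grasp point. The pads swing forward as they close: fully open they stand 13 mm farther back than shut.
Start: joints at [1.132, 0.423, 1.63, -0, 1.089, -0.019], TCP at [254.704, 570.728, 231.319] pointing down, gripper open.
Joint ranges: [-3, 3], [-0.9, 2.11], [0.09, 2.58], [-1.31, 4.45], [0.11, 2.69], [-2.54, 2.54]. Speed limits (rad/s): [2.39, 2.39, 3.01, 3.14, 3.14, 3.14].

INTERFACE

Orientations are given as a 3x3 rotation matrix whose columns are the frame's x, y, z axes.
In Python, from bench import env gives the robot as it stands. The module is installed in compiled form; this text tells all that it offers.
- The arm moves only by the tool apply_moves, never from a script. Its arguments are lists of equal length, an entry for each row: "fingers": the closure, from 0 (fully open) to 1 (shut); "delta_pos": the shift along the tool's x, y, z scaled (see below), a list of three; "twist": the turn about the tool's z scaled (see below). A call has 1 to 10 rows; each row is the pose to reach, as a shift and turn from the pose commanded when the call began, along the tool's axes at that moment, turning the shorter way round; what a row does not reach only later rows make up. The controller multiplies each number of a shift by 100 mm and each number of a turn by 180 degrees. A row lasts 1/10 s, in which the tool goes at most 50 mm and 8.59 degrees, less where a joint would pass 70% of its speed; a pose out of reach is approached as far as the arm can. A call with a number of a shift or a turn outside -1 to 1 is refused whole. A call with a gripper value outside its range is refused whole. The fingers move at their own pace and stop on an object; "grip_force" is the grip in N (left out, the last holds). Time passes only in rows, so rows that repeat a pose let the fingers close. It gives the time, the measured TCP pose, the force, the opening and the grip force at its end, in the units of the state.
- env.observe(): the state, without advancing time (a new reading comes with each control period).
- env.capture(name): name is "scene" or "top"; returns a dict with "frame" (420x560x3 uint8, red, green, blue), "fx", "fy", "cx", "cy" (pixels), "eye" and "orientation" of the camera in the world. Camera axes: x right, y up, looking along -z (the intrinsics and any distortion apply to the point x, -y, -z); pixel columns grow to the right and rows downward; lengths in mm; the calibration is good to about 2 mm. A picture is of the moment at which its call begins. There is no depth.
- env.close_job(): hands the job in; it is judged then, once.
Trained networks look in a picture, given as the dict that the camera call returned (one of the last four; its "shot" number tells which), for a name from the list of things; names that differ only in an ending like _2 or _b are one class to them, and where a whole thing is asked for, a point or a joint stands for the part that bears it (a point fixed in the world has none). Each returns a list of dicts, best first, with "score" (0 to 1); they miss things now and then, are a little off and sometimes report something else, mostly with a low value. They report only what shows in the picture. A call takes as long as a camera call. They do not tell look-alikes from the thing itself.
- env.find_in(picture, thing): "xy" ([column, row] as shares, 0 to 1, of the picture: columns of its width, rows of its height, amid what is visible of it).
- env.cut_out(picture, thing): "region" (420x560 bool, what is visible of it) and "xy" ([column, row] as shares, 0 to 1, of the picture: columns of its width, rows of its height, amid what is visible of it).
The state is a dict: "t": time; "joint_positions": joint angles; "joint_velocities": joint speeds; "joint_efforts": joint torques, N m; "position": TCP position; "tool_rot": TCP orientation; "force": force on the tool from outside, world axes, zero at the start; "moment": the same for the moment, N m; "width": finger opening in mm; "grip_force": force on a finger pad.
Only numpy, scipy, OpenCV 4.12 (cv2) and the standard library are available. Lean on these libraries where they do the work, as an engineer would, in place of code of your own. Each camera call takes 0.05 s, during which the arm holds its last target. There are 200 camera calls.

TASK

Put the knitting-needle caddy away in the little double-door cabinet: draw back the brass-mounted bolt on its roof, swing the left door (whose strip overlaps the right one) wide open, then swing the right door wide open. Carry the caddy by its post, keeping it upright, and stand it inside on the cabinet floor, lengthwise across the opening and fully behind the line of the doors; leave both doors wide open and do not disturb the other things on the table and on the cabinet.

Things in the scene. Friction and masses are not known exactly. Their poses are not given: they have to be found in the camera images.
- cabinet: Fixed pale-wood cabinet, 200 deep, 256 wide, 260 high, two sage-green framed glass doors on its front. Origin: middle of the carcass's lower front edge, on the table. +x points from the front inwards, +y to the left door, z up. Shut doors fill x -16 to -1, z 6 to 256. Inside is clear from x 0 to 192, y -114 to 114, z 12 (floor) to 246; the roof above is 14 thick, its front edge at x 0.
- bolt (a joint): Slide bolt on the roof: steel rod along cabinet y at x 3, z 272. 0 shut: its tip runs through a brass loop (20 wide, at y 25, up to z 290) on top of the left door and holds that door. Grows (m) as the rod is drawn to cabinet -y; the loop is free from 0.025, stop at 0.040. Starts at 0 to 0.006. Friction 2 N, stays where left. Brass guides at y -12 and -114, 12 wide, up to z 284.
- bolt_knob (a point): Point on the axis of the bolt's knob, an upright steel post 14 in diameter: its top is 15 above this point (cabinet z 317), this point lies at cabinet x 3, y -58, z 302 when shut. It moves with the rod. It can be pushed sideways or pinched from above.
- leaf_left (a joint): Left door (cabinet +y side), rad, 0 shut, grows as its free edge swings out to the robot; stop at 1.75. 126 wide, 15 thick, upright hinge at its outer (+y) edge, light friction (0.06 N m), stays where left. Held shut by the bolt. A strip on its free edge, 5 thick, overlaps the right door's front by 15, so the right door cannot open while this one is shut.
- leaf_left_knob (a point): Grip point of the left door's round dark-wood knob: on its axis, which is square to the door, 30 out of the face (head 22 in diameter, 18 to 42 out, on a stem of 14), 190 above the table, 85 from the hinge line. Moves with the door; axes are the door's (x points into the cabinet when shut).
- leaf_left_hinge (a point): Point on the left door's upright hinge axis, at knob height (cabinet x -8.5, y 127, z 190).
- leaf_right (a joint): Right door (cabinet -y side), rad, 0 shut, grows as its free edge swings out to the robot; stop at 1.75. The mirror image of the left door without strip and keeper. Blocked by the left door's strip until that door is open.
- leaf_right_knob (a point): Grip point of the right door's knob, same knob as on the left door, mirrored.
- leaf_right_hinge (a point): Point on the right door's upright hinge axis, at knob height (cabinet x -8.5, y -127, z 190).
- caddy_post (a point): Point on the axis of the needle caddy's post, 90 above the caddy's underside. Caddy: loose, 0.19 to 0.34 kg, pale-wood tray 56 (its x) by 150 (its y) by 40 high, with a dark square post 16 by 16 in its middle, top 116 high, faces parallel to the tray's sides. Needles and reels in it are fixed. Axes: x across, y along the tray, z up. Same after a half turn.
- caddy_end0 (a point): Middle of one short end of the caddy (caddy y +75, 20 above its underside).
- caddy_end1 (a point): Middle of the other short end (caddy y -75, 20 above its underside).
- button_jar: Bystander: amber jar 56 in diameter, 75 high, standing loose on the cabinet's roof. Origin under its centre.
- mug: Bystander: grey-green mug, 90 in diameter, 90 high. Origin under its centre.
- spool_plum: Bystander: wooden reel, purple, 44 in diameter, 50 high. Origin under its centre.
- spool_grey: Bystander: wooden reel, grey, 44 in diameter, 50 high. Origin under its centre.
- glasses_case: Bystander: black spectacle case, 60 by 160 by 45. Origin under its centre.
- measure_tin: Bystander: yellow tape-measure case, 60 in diameter, 22 high. Origin under its centre.
- book: Bystander: closed purple book lying flat, 130 by 190 by 28. Origin under its centre.
There are look-alikes about, which are no part of the job. What is shaped like the part that bears caddy_post but red is not meant.

How it is judged:
By the outcome, as a careful person would: the job done as asked, in the order asked, and still so for the second after the job is handed in, with the robot touching nothing.
It also fails if it takes over 72 s, if anything falls off the work surface, if the arm or the gripper's body presses on something with over 40 N, if the wrist force passes 120 N, or if a joint passes its speed limit or range.

## Working session

There is one attempt and no reset: what is moved stays moved. The work goes in short steps, Python scripts to look and compute and a tool call to move; the robot and the scene stay as the last step left them, time stands still between calls to the robot, and variables do not carry over. Pictures are saved under pics/ and viewed, at most 10 in all, crops included, and the job is handed in when it is done.

Besides the shell and the picture viewer there is one more tool, called after "Request:" as a command line: name --pt "numbers of a row" for each row, then --argument value for the rest. apply_moves: Moves the arm, as the interface text tells. Its arguments: {"type":"object","properties":{"fingers":{"type":"array","items":{"type":"number"}},"delta_pos":{"type":"array","items":{"type":"array","items":{"type":"number","minimum":-1,"maximum":1}}},"twist":{"type":"array","items":{"type":"number","minimum":-1,"maximum":1}},"grip_force":{"type":"number"}},"required":["fingers","delta_pos","twist"]}

```bash
mkdir -p pics
cat > h.py <<'E'
import numpy as np, cv2
from bench import env
def save(p,name,crop=None,scale=1):
    f=p["frame"]
    if crop: f=f[crop[1]:crop[3],crop[0]:crop[2]]
    f=cv2.resize(f,None,fx=scale,fy=scale,interpolation=cv2.INTER_CUBIC)
    cv2.imwrite("pics/"+name+".png",f[:,:,::-1])
def proj(p,X):
    X=np.atleast_2d(X); c=(X-np.array(p["eye"]))@np.array(p["orientation"])
    x,y,z=c[:,0],-c[:,1],-c[:,2]
    return np.c_[p["fx"]*x/z+p["cx"],p["fy"]*y/z+p["cy"]]
def ray(p,uv):
    d=np.array([(uv[0]-p["cx"])/p["fx"],-(uv[1]-p["cy"])/p["fy"],-1.])
    return np.array(p["orientation"])@d
def atz(p,uv,z):
    d=ray(p,uv); e=np.array(p["eye"]); return e+d*(z-e[2])/d[2]
def tri(ps,uvs):
    A=np.zeros((3,3));b=np.zeros(3)
    for p,uv in zip(ps,uvs):
        d=ray(p,uv);d/=np.linalg.norm(d);M=np.eye(3)-np.outer(d,d);A+=M;b+=M@np.array(p["eye"])
    return np.linalg.solve(A,b)
def px(r): return np.array(r["xy"])*[560,420]
E
cat > a.py <<'E'
from h import *
s=env.capture("scene");t=env.capture("top")
save(s,"s0",None,1.4);save(t,"t0",None,1.4)
print({k:v for k,v in s.items() if k!="frame"});print({k:v for k,v in t.items() if k!="frame"})
print(env.grip_depth, env.observe()["tool_rot"])
for n in ["cabinet","bolt","bolt_knob","leaf_left_knob","leaf_left_hinge","leaf_right_knob","leaf_right_hinge","caddy_post","caddy_end0","caddy_end1","button_jar","mug","spool_plum","spool_grey","glasses_case","measure_tin","book"]:
    print(n,*[[(px(r).round(1).tolist(),round(r["score"],2)) for r in env.find_in(p,n)[:3]] for p in (s,t)])
E
python3 a.py
```

```text
{'fx': 460.8891804186428, 'fy': 460.8891804186428, 'cx': 285.7293427275037, 'cy': 212.993478073796, 'eye': array([ 860.51822493,  582.00477866, 1272.96165825]), 'orientation': array([[-0.82918698, -0.4627569 ,  0.31353629],
       [ 0.55886599, -0.69722089,  0.44894525],
       [ 0.01085154,  0.54748433,  0.83674557]]), 'shot': 1}
{'fx': 485.3013960015542, 'fy': 485.3013960015542, 'cx': 284.1662791655273, 'cy': 213.02550607038413, 'eye': array([ 206.78369887,    6.22498119, 1802.07945292]), 'orientation': array([[ 0.01486988,  0.98623642, -0.1646712 ],
       [-0.99979859,  0.01688544,  0.01084679],
       [ 0.01347804,  0.16447674,  0.98628887]]), 'shot': 2}
18.700000000000003 [[-9.13168882e-01  4.07580980e-01 -5.80155929e-04]
 [ 4.07581393e-01  9.13168009e-01 -1.26346814e-03]
 [ 1.48142496e-05 -1.39022056e-03 -9.99999034e-01]]
cabinet [([238.2, 288.9], 0.94)] [([254.9, 148.8], 0.58)]
bolt [([241.5, 235.1], 0.53), ([237.9, 295.5], 0.26)] [([266.5, 167.1], 0.41)]
bolt_knob [([241.3, 155.8], 0.53), ([243.3, 234.6], 0.49)] [([342.0, 148.7], 0.3)]
leaf_left_knob [([277.5, 272.2], 0.67)]
[... 599 characters left out ...]
294.8, 135.6], 0.76)] [([382.0, 302.0], 0.81), ([151.0, 196.9], 0.68), ([382.0, 245.1], 0.6)]
button_jar [([222.6, 289.7], 0.92), ([167.1, 238.8], 0.6), ([242.5, 158.6], 0.47)] [([235.4, 127.6], 0.63)]
mug [([165.4, 191.6], 0.73)] [([379.3, 161.5], 0.93), ([273.7, 175.6], 0.34)]
spool_plum [([359.9, 396.3], 0.59)] [([152.1, 200.0], 0.6), ([276.0, 177.0], 0.48), ([267.9, 164.7], 0.27)]
spool_grey [([379.3, 380.5], 0.55)] [([273.4, 178.6], 0.64), ([148.5, 215.9], 0.5)]
glasses_case [([175.0, 167.7], 0.61), ([239.4, 290.7], 0.25)] [([401.3, 190.1], 0.78)]
measure_tin [([326.8, 412.2], 0.67), ([359.9, 396.7], 0.64), ([244.0, 156.4], 0.4)] [([157.6, 170.0], 0.54)]
book [] [([343.1, 150.7], 0.97)]
```

View pics/s0.png

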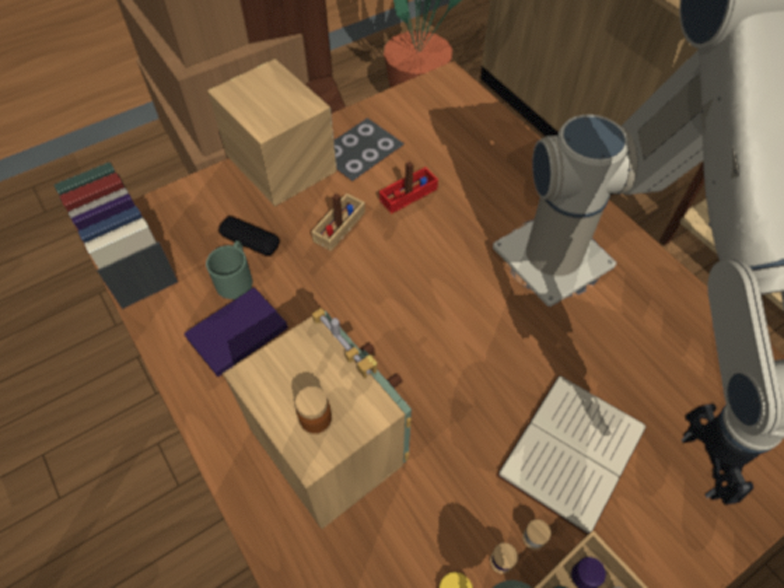

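View pics/t0.png

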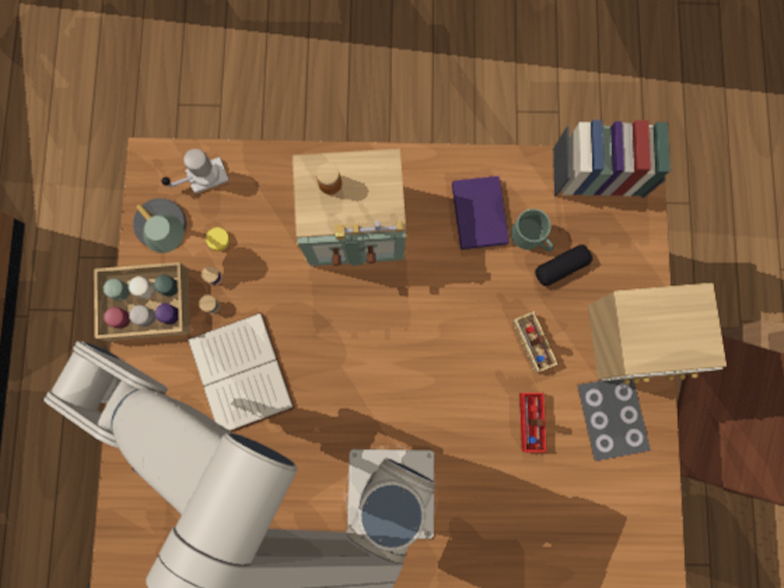

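The scene view shows the cabinet at (310,400), the bolt on its front roof edge at (345,335) and the door knobs at (347,325)/(392,380). The caddy candidates are the pale tray with a dark post at scene (338,215)/top (535,343), and the red tray at scene (408,185)/top (533,422). The red one is excluded, so I choose the pale one. The cabinet at top (660,330) is another look-alike. The correct one is at top (350,200).

```bash
cat > fit.py <<'E'
from h import *
from scipy.optimize import minimize
def box(x0,x1,y0,y1,z0,z1): return np.array([[x,y,z] for x in(x0,x1) for y in(y0,y1) for z in(z0,z1)],float)
def tf(q,P): c,s=np.cos(q[2]),np.sin(q[2]); return np.c_[q[0]+c*P[:,0]-s*P[:,1],q[1]+s*P[:,0]+c*P[:,1],P[:,2]]
def sil(p,q,parts):
    m=np.zeros((420*4,560*4),np.uint8)
    for b in parts:
        h=cv2.convexHull((proj(p,tf(q,b))*4+1.5).astype(np.int32)); cv2.fillConvexPoly(m,h,1)
    return cv2.resize(m.astype(np.float32),(560,420),interpolation=cv2.INTER_AREA)
def fit(ps,ms,q0,parts):
    def c(d):
        q=np.array([q0[0]+d[0]*100,q0[1]+d[1]*100,q0[2]+d[2]])
        return sum(np.abs(sil(p,q,parts)-m).sum()/m.sum() for p,m in zip(ps,ms))
    r=minimize(c,[0,0,0],method="Nelder-Mead",options=dict(initial_simplex=[[0,0,0],[.2,0,0],[0,.2,0],[0,0,.15]],xatol=1e-4,fatol=1e-5,maxiter=400))
    d=r.x; return np.array([q0[0]+d[0]*100,q0[1]+d[1]*100,q0[2]+d[2]]),r.fun
CAB=[box(0,200,-128,128,0,260),box(-16,0,-126,126,6,256)]
CAD=[box(-28,28,-75,75,0,40),box(-8,8,-8,8,0,116)]
CABP={"bolt_knob_top":(3,-58,317),"lk":(-46,42,190),"rk":(-46,-42,190),"c1":(0,128,260),"c2":(0,-128,260),"c3":(200,128,260),"c4":(200,-128,260),"loop":(-8,25,290),"b1":(-16,126,6),"b2":(-16,-126,6)}
E
cat > b.py <<'E'
from fit import *
s=env.capture("scene");t=env.capture("top")
def mask(p,n,near):
    rs=env.cut_out(p,n); 
    rs=[r for r in rs if np.linalg.norm(px(r)-near)<30]
    print(n,[(px(r).round(),round(r["score"],2),r["region"].sum()) for r in rs])
    return rs[0]["region"].astype(np.float32) if rs else None
ms=mask(s,"cabinet",[228,290]);mt=mask(t,"cabinet",[252,148])
L=[(p,m) for p,m in((s,ms),(t,mt)) if m is not None]
g=atz(t,(250,180),0);q,f=fit(*zip(*L),[g[0]+20,g[1],0.0],CAB);print("cab",q,f)
cs=mask(s,"caddy_post",[241,155]);ct=mask(t,"caddy_post",[382,245])
L=[(p,m) for p,m in((s,cs),(t,ct)) if m is not None]
g=atz(t,(382,245),20);k,f=fit(*zip(*L),[g[0],g[1],0.4],CAD);print("cad",k,f)
np.save("q.npy",np.array([q,k]))
ims=[]
for p,ctr in((s,(245,285)),(t,(255,150)),(s,(243,158)),(t,(382,245))):
    big=cv2.resize(p["frame"],None,fx=4,fy=4,interpolation=cv2.INTER_CUBIC)
    for b in CAB+[np.array([v],float) for v in CABP.values()]:
        for u in proj(p,tf(q,b)): cv2.circle(big,tuple((u*4+1.5).astype(int)),3,(255,0,0),-1)
    for b in CAD:
        for u in proj(p,tf(k,b)): cv2.circle(big,tuple((u*4+1.5).astype(int)),3,(255,0,0),-1)
    w,h=(90,75) if ctr in((245,285),(255,150)) else (30,25)
    c=big[(ctr[1]-h)*4:(ctr[1]+h)*4,(ctr[0]-w)*4:(ctr[0]+w)*4]
    ims.append(cv2.resize(c,(400,300)) if w==30 else cv2.resize(c,(400,300),interpolation=cv2.INTER_AREA))
cv2.imwrite("pics/f0.png",np.vstack([np.hstack(ims[:2]),np.hstack(ims[2:])])[:,:,::-1])
E
python3 b.py
```

```text
cabinet [(array([239., 296.]), 0.92, np.int64(11538))]
cabinet [(array([251., 149.]), 0.69, np.int64(5858))]
cab [6.15075856e+02 1.01341512e+02 8.47426229e-02] 0.182300865650177
caddy_post [(array([242., 156.]), 0.9, np.int64(861))]
caddy_post [(array([382., 243.]), 0.86, np.int64(752))]
cad [ 390.63579353 -373.63083019    2.00932862] 0.18656395375728607
```

View pics/f0.png

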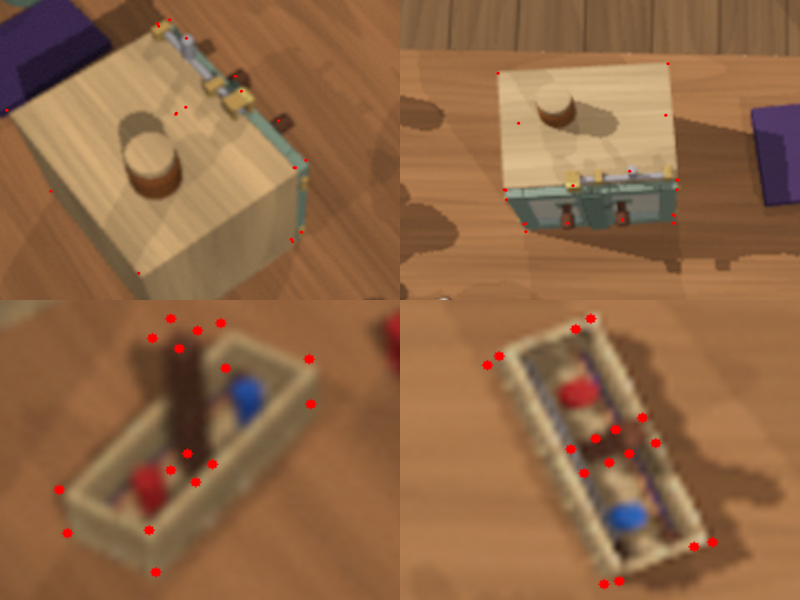

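The fit agrees with the crops: the cabinet dots sit on the roof corners and bolt knob, and the caddy dots sit on the pale tray with the dark post. The post has to go under a 246 mm roof, so a vertical tool can't place it. I'll lift the arm to the edge of its reach and check whether the tool's tilt changes there.

Request:
apply_moves --fingers '[0,0,0]' --pt "0 0 -0.5" --pt "0 0 -1" --pt "0 0 -1" --twist '[0,0,0]'

```text
t: 2.4
position: [256.2, 574.1, 339.3]
tool_rot: [[-0.913, 0.407, 0.006], [0.408, 0.913, 0.012], [-0.0, 0.013, -1.0]]
force: [0.5, 1.0, 0.1]
width: 85.3
grip_force: 0.0
```

Request:
apply_moves --fingers '[0,0,0]' --pt "0 0 -0.5" --pt "0 0 -1" --pt "0 0 -1" --twist '[0,0,0]'

```text
t: 2.7
position: [255.8, 573.2, 439.3]
tool_rot: [[-0.913, 0.408, 0.006], [0.408, 0.913, 0.012], [-0.0, 0.013, -1.0]]
force: [0.9, 0.4, -0.1]
width: 85.3
grip_force: 0.0
```

Request:
apply_moves --fingers '[0,0,0]' --pt "0 0 -0.5" --pt "0 0 -1" --pt "0 0 -1" --twist '[0,0,0]'

```text
t: 3.0
position: [255.4, 572.3, 539.0]
tool_rot: [[-0.913, 0.408, 0.005], [0.408, 0.913, 0.011], [-0.0, 0.013, -1.0]]
force: [-0.5, 1.4, 0.9]
width: 85.4
grip_force: 0.0
```

Request:
apply_moves --fingers '[0,0,0]' --pt "0 0 -0.5" --pt "0 0 -1" --pt "0 0 -1" --twist '[0,0,0]'

```text
t: 3.3
position: [255.0, 571.4, 638.6]
tool_rot: [[-0.913, 0.408, 0.005], [0.408, 0.913, 0.011], [-0.0, 0.012, -1.0]]
force: [-0.7, -0.1, -0.0]
width: 85.3
grip_force: 0.0
```

Request:
apply_moves --fingers '[0,0,0]' --pt "0 0 -0.5" --pt "0 0 -1" --pt "0 0 -1" --twist '[0,0,0]'

```text
t: 3.6
position: [254.6, 570.6, 738.6]
tool_rot: [[-0.913, 0.408, 0.005], [0.408, 0.913, 0.011], [-0.0, 0.013, -1.0]]
force: [-0.0, -0.3, 0.4]
width: 85.4
grip_force: 0.0
```

```bash
python3 -c "
from h import *
o=env.observe();print(o['t'],o['joint_positions'],o['position'],o['tool_rot'])"
```

```text
3.6 [ 1.13201720e+00  3.02947737e-01  7.12650327e-01 -1.21315060e-05
  2.11331874e+00 -1.90051995e-02] [254.63486922 570.5996231  738.61861913] [[-9.13177845e-01  4.07525610e-01  5.39440135e-03]
 [ 4.07561234e-01  9.13105838e-01  1.14703608e-02]
 [-2.51193599e-04  1.26730282e-02 -9.99919662e-01]]
```

Request:
apply_moves --fingers '[0,0,0]' --pt "0 0 -0.5" --pt "0 0 -1" --pt "0 0 -1" --twist '[0,0,0]'

```text
t: 3.9
position: [254.5, 570.3, 834.8]
tool_rot: [[-0.913, 0.408, 0.003], [0.408, 0.913, 0.006], [-0.0, 0.007, -1.0]]
force: [-0.6, -0.4, 0.4]
width: 85.4
grip_force: 0.0
```

Request:
apply_moves --fingers '[0,0,0]' --pt "0 0 -0.5" --pt "0 0 -1" --pt "0 0 -1" --twist '[0,0,0]'

```text
t: 4.2
position: [240.8, 539.5, 880.9]
tool_rot: [[-0.913, 0.407, 0.012], [0.408, 0.913, 0.026], [-0.0, 0.028, -1.0]]
force: [-0.7, -0.8, 1.1]
width: 85.4
grip_force: 0.0
```

Request:
apply_moves --fingers '[0,0,0]' --pt "0 0 -0.5" --pt "0 0 -1" --pt "0 0 -1" --twist '[0,0,0]'

```text
t: 4.5
position: [223.8, 501.7, 911.6]
tool_rot: [[-0.913, 0.407, 0.021], [0.408, 0.912, 0.046], [-0.0, 0.051, -0.999]]
force: [-0.1, 0.1, 0.3]
width: 85.4
grip_force: 0.0
```

```bash
python3 -c "
from h import *
o=env.observe();print(o['t'],o['joint_positions'],o['position'],o['tool_rot'])"
```

```text
4.5 [ 1.12896463e+00  4.21606457e-01  8.61815731e-02  1.84087461e-03
  2.58296689e+00 -2.04518784e-02] [223.82693142 501.70375737 911.61222736] [[-9.13171425e-01  4.07042233e-01  2.08463055e-02]
 [ 4.07575671e-01  9.11994254e-01  4.63524853e-02]
 [-1.44291696e-04  5.08242120e-02 -9.98707604e-01]]
```

Request:
apply_moves --fingers '[0,0,0,0]' --pt "0 0 0.5" --pt "0 0 1" --pt "0 0 1" --pt "0 0 1" --twist '[0,0,0,0]'

```text
t: 4.9
position: [226.7, 508.0, 800.4]
tool_rot: [[-0.913, 0.407, 0.011], [0.408, 0.913, 0.026], [0.0, 0.028, -1.0]]
force: [0.5, 0.2, -1.6]
width: 85.3
grip_force: 0.0
```

```bash
python3 -c "
from h import *
o=env.observe();print(o['t'],o['joint_positions'],o['position'],o['tool_rot'])"
```

```text
4.9 [ 1.12917497e+00  2.11909797e-01  6.93631215e-01  1.21056520e-03
  2.20807331e+00 -2.11294860e-02] [226.69697332 508.04289192 800.35751257] [[-9.13189606e-01  4.07384399e-01  1.10767786e-02]
 [ 4.07534800e-01  9.12827789e-01  2.57063057e-02]
 [ 3.61156565e-04  2.79889039e-02 -9.99608169e-01]]
```

The commanded pose follows the pose actually reached, so any tilt gained at the reach limit persists. Next I'll push radially outward at mid height, over clear space, to see how much tilt each call gains.

Request:
apply_moves --fingers '[0,0,0]' --pt "0 0.4 0.4" --pt "0 0.8 0.8" --pt "0 1 1" --twist '[0,0,0]'

```text
t: 5.2
position: [270.5, 605.9, 715.1]
tool_rot: [[-0.913, 0.407, 0.02], [0.408, 0.912, 0.046], [-0.0, 0.05, -0.999]]
force: [0.9, 0.1, 0.2]
width: 85.3
grip_force: 0.0
```

Request:
apply_moves --fingers '[0,0,0]' --pt "0 0.4 0.4" --pt "0 0.8 0.8" --pt "0 1 1" --twist '[0,0,0]'

```text
t: 5.5
position: [313.3, 702.0, 618.5]
tool_rot: [[-0.913, 0.407, 0.02], [0.408, 0.912, 0.044], [-0.0, 0.048, -0.999]]
force: [0.8, 0.1, 0.5]
width: 85.7
grip_force: 0.0
```

Request:
apply_moves --fingers '[0,0,0]' --pt "0 0.5 0" --pt "0 1 0" --pt "0 1 0" --twist '[0,0,0]'

```text
t: 5.8
position: [351.9, 788.4, 619.2]
tool_rot: [[-0.913, 0.407, 0.015], [0.408, 0.913, 0.034], [0.0, 0.038, -0.999]]
force: [-20.1, -46.9, 28.7]
width: 85.3
grip_force: 0.0
```

Request:
apply_moves --fingers '[0,0,0]' --pt "0 0.5 0" --pt "0 1 0" --pt "0 1 0" --twist '[0,0,0]'

```text
t: 6.1
position: [366.5, 821.2, 584.1]
tool_rot: [[-0.913, 0.406, 0.031], [0.408, 0.911, 0.07], [0.0, 0.076, -0.997]]
force: [0.9, 0.3, -0.3]
width: 85.3
grip_force: 0.0
```

Request:
apply_moves --fingers '[0,0,0]' --pt "0 0.5 0" --pt "0 1 0" --pt "0 1 0" --twist '[0,0,0]'

```text
t: 6.4
position: [378.7, 848.6, 556.0]
tool_rot: [[-0.913, 0.405, 0.047], [0.408, 0.907, 0.105], [0.0, 0.115, -0.993]]
force: [-0.2, -0.8, -0.3]
width: 85.2
grip_force: 0.0
```

```bash
python3 -c "
from h import *
o=env.observe();print(o['t'],o['joint_positions'],o['position'],o['tool_rot'])"
```

```text
6.4 [ 1.13773599e+00  9.11759205e-01  8.60295672e-02  1.70384175e-03
  2.02888302e+00 -1.24205541e-02] [378.70281045 848.57052479 555.97631678] [[-9.13171307e-01  4.04887859e-01  4.67331231e-02]
 [ 4.07575960e-01  9.07146560e-01  1.04723229e-01]
 [ 7.37209157e-06  1.14677545e-01 -9.93402769e-01]]
```

The trick works: tilt gains about 0.04 rad per call and persists. I'll fit the arm's planar kinematics so I can plan undoing the tilt now and re-tilting later.

```bash
cat > kin.py <<'E'
from h import *
D=[((.423,1.63,1.089),(254.704,570.728,231.319)),((.302947737,.712650327,2.11331874),(254.63,570.60,738.62)),((.421606457,.0861815731,2.58296689),(223.83,501.70,911.61)),((.211909797,.693631215,2.20807331),(226.70,508.04,800.36)),((.911759205,.0860295672,2.02888302),(378.70,848.57,555.98))]
A=[];b=[]
for (a,c,e),p in D:
    f=a+c;g=f+e
    A.append([1,np.sin(a),np.sin(f),np.cos(f),np.sin(g),0]);b.append(np.hypot(p[0],p[1]))
    A.append([0,np.cos(a),np.cos(f),-np.sin(f),np.cos(g),1]);b.append(p[2])
x,res,rk,sv=np.linalg.lstsq(np.array(A),np.array(b),rcond=None)
print("r0,a2,a3,d,L,h",x.round(1),rk,sv.round(3),(np.array(A)@x-b).round(1))
E
python3 kin.py
```

```text
r0,a2,a3,d,L,h [2.000e-01 5.631e+02 4.849e+02 7.740e+01 3.004e+02 3.117e+02] 6 [4.278 3.153 0.955 0.808 0.436 0.037] [-0.  0.  0.  0. -0. -0.  0.  0.  0. -0.]
```

```bash
cat > plan.py <<'E'
import numpy as np
from scipy.optimize import least_squares
lo=np.array([-.9,.086,.11]);hi=np.array([2.11,2.58,2.69])
def fk(j):
    a,f=j[0],j[0]+j[1];g=f+j[2]
    return np.array([563.1*np.sin(a)+484.9*np.sin(f)+77.4*np.cos(f)+300.4*np.sin(g),311.7+563.1*np.cos(a)+484.9*np.cos(f)-77.4*np.sin(f)+300.4*np.cos(g),np.pi-g])
def step(j,dy,dz,w):   # dy: along tool "outward" axis, dz along tool z (mm)
    p=fk(j);t=p[2];T=np.array([p[0]+dy*np.cos(t)+dz*np.sin(t),p[1]+dy*np.sin(t)-dz*np.cos(t)])
    f=lambda q:np.r_[(fk(q)[:2]-T)/1000,w*(fk(q)[2]-t)]
    return least_squares(f,np.clip(j,lo+1e-4,hi-1e-4),bounds=(lo,hi),xtol=1e-12,ftol=1e-12).x
if __name__=="__main__":
    j=np.array([.9118,.0861,2.0289])
    for w in(.2,.3,.4,.5,.7,1):
        q=j-0;q=step(q,100,0,w);q2=step(q,100,0,w);print(w,fk(j).round(3),fk(q).round(3),fk(q2).round(3))
    w=.4
    # inward untilt scan at heights
    for z in(250,400,550,700):
        f=lambda q:np.r_[(fk(q)[:2]-[420,z])/1000,fk(q)[2]-.115]
        r=least_squares(f,[-.3,2.,1.4],bounds=(lo,hi));q=r.x;out=[]
        for i in range(5): q=step(q,-100,0,w);out.append(fk(q).round(2).tolist())
        print(z,r.cost,r.x.round(2),out,q.round(2))
E
python3 plan.py
```

```text
0.2 [9.29033e+02 5.55883e+02 1.15000e-01] [1.002925e+03 5.525780e+02 3.320000e-01] [1.071074e+03 5.702710e+02 5.590000e-01]
0.3 [9.29033e+02 5.55883e+02 1.15000e-01] [9.86989e+02 5.43548e+02 2.69000e-01] [1.040662e+03 5.464280e+02 4.320000e-01]
0.4 [9.29033e+02 5.55883e+02 1.15000e-01] [9.75585e+02 5.37226e+02 2.24000e-01] [1.01846e+03 5.29628e+02 3.39000e-01]
0.5 [9.29033e+02 5.55883e+02 1.15000e-01] [9.68017e+02 5.33106e+02 1.94000e-01] [1.003567e+03 5.186910e+02 2.770000e-01]
0.7 [9.29033e+02 5.55883e+02 1.15000e-01] [9.59597e+02 5.28602e+02 1.60000e-01] [9.86959e+02 5.06826e+02 2.08000e-01]
1 [9.29033e+02 5.55883e+02 1.15000e-01] [9.54219e+02 5.25772e+02 1.39000e-01] [9.76404e+02 4.99468e+02 1.63000e-01]
250 1.535685429976371e-22 [0.03 2.11 0.89] [[320.66, 238.53, 0.11], [221.32, 227.05, 0.11], [122.76, 217.36, 0.11], [50.4, 232.08, 0.06], [14.58, 232.08, -0.06]] [-0.9   2.58  1.52]
400 1.5508234157087962e-22 [-0.13  1.9   1.26] [[320.66, 388.53, 0.11], [221.32, 377.05, 0.11], [121.98, 365.58, 0.11], [62.17, 353.45, 0.04], [26.07, 347.43, -0.08]] [-0.9   2.34  1.78]
550 2.947009375022112e-31 [-0.19  1.63  1.58] [[320.66, 538.53, 0.11], [221.32, 527.05, 0.11], [121.98, 515.58, 0.11], [47.02, 511.92, 0.07], [8.1, 526.83, -0.04]] [-0.9   1.97  2.12]
700 1.4717173131770304e-18 [-0.16  1.3   1.88] [[320.66, 688.53, 0.11], [221.32, 677.05, 0.11], [121.98, 665.58, 0.11], [22.64, 654.1, 0.11], [-43.39, 669.41, 0.05]] [-0.9   1.64  2.36]
```

```bash
cat > p2.py <<'E'
from plan import *
for w in(.75,):
  for r0,z in((400,100),(400,60),(400,150),(350,80),(400,20)):
    f=lambda q:np.r_[(fk(q)[:2]-[r0,z])/1000,fk(q)[2]-.115]
    r=least_squares(f,[.3,2.2,.5],bounds=(lo,hi));q=r.x;out=[]
    for i in range(4): q=step(q,-100,-20,w);out.append([fk(q).round(2).tolist(),q.round(2).tolist()])
    print(r0,z,round(r.cost,6),r.x.round(2),out)
# forward tilt budget at the outer limit, best push
f=lambda q:np.r_[(fk(q)[:2]-[900,500])/1000,fk(q)[2]]
q=least_squares(f,[.9,.3,2.],bounds=(lo,hi)).x
for i in range(22):
    q=step(q,100,0,.75)
    if i%3==0: print(i,fk(q).round(2),q.round(2))
E
python3 p2.py
python3 - <<'E'
import sys;sys.path.insert(0,'.')
from h import *
q,k=np.load('q.npy')
p=env.capture('top')
for uv in((190,328),(265,315),(292,405)): print(atz(p,np.array(uv)/1.4,10).round())
print('bounds', [atz(p,np.array(u)/1.4,0).round().tolist() for u in((128,140),(665,140),(95,588),(684,588))])
from fit import *
for n,v in CABP.items(): print(n,tf(q,np.array([v],float)).round(0).tolist())
E
```

```text
400 100 0.0 [0.31 2.27 0.45] [[[298.37, 108.39, 0.11], [0.17, 2.46, 0.4]], [[219.37, 130.95, 0.1], [-0.03, 2.58, 0.49]], [[155.38, 191.99, 0.08], [-0.42, 2.58, 0.9]], [[58.65, 231.92, 0.08], [-0.89, 2.58, 1.37]]]
400 60 0.0 [0.41 2.28 0.34] [[[298.37, 68.39, 0.11], [0.31, 2.48, 0.24]], [[236.08, 91.75, 0.09], [0.16, 2.58, 0.31]], [[193.93, 148.37, 0.06], [-0.14, 2.58, 0.64]], [[117.28, 208.76, 0.05], [-0.56, 2.58, 1.08]]]
400 150 0.0 [0.19 2.24 0.6 ] [[[298.37, 158.39, 0.11], [0.01, 2.42, 0.6]], [[196.73, 166.79, 0.11], [-0.23, 2.58, 0.68]], [[112.79, 219.92, 0.1], [-0.67, 2.58, 1.13]], [[56.22, 232.48, 0.08], [-0.9, 2.58, 1.38]]]
350 80 0.0 [0.31 2.38 0.34] [[[248.37, 88.39, 0.11], [0.18, 2.57, 0.27]], [[207.5, 138.71, 0.08], [-0.08, 2.58, 0.56]], [[137.5, 200.2, 0.06], [-0.48, 2.58, 0.98]], [[49.07, 232.0, 0.06], [-0.9, 2.58, 1.41]]]
400 20 0.0 [0.52 2.29 0.22] [[[300.9, 33.86, 0.11], [0.43, 2.49, 0.11]], [[245.13, 50.68, 0.09], [0.35, 2.58, 0.12]], [[220.94, 91.81, 0.04], [0.16, 2.58, 0.36]], [[175.68, 153.39, 0.01], [-0.17, 2.58, 0.72]]]
0 [9.4714e+02 4.7395e+02 3.0000e-02] [1.   0.09 2.03]
3 [1.01947e+03 3.99050e+02 1.50000e-01] [1.08 0.09 1.82]
6 [1.07293e+03 3.71250e+02 2.90000e-01] [1.12 0.09 1.65]
9 [1.11191e+03 3.85060e+02 4.30000e-01] [1.12 0.09 1.51]
12 [1.13743e+03 4.32360e+02 5.60000e-01] [1.09 0.09 1.4 ]
15 [1.14905e+03 5.04790e+02 7.00000e-01] [1.04 0.09 1.32]
18 [1.14597e+03 5.94760e+02 8.20000e-01] [0.97 0.09 1.26]
21 [1.1276e+03 6.9585e+02 9.5000e-01] [0.89 0.09 1.22]
[417. 535.  10.]
[455. 339.  10.]
[220. 258.  10.]
bounds [[941.0, 744.0, 0.0], [972.0, -759.0, 0.0], [-239.0, 731.0, 0.0], [-221.0, -747.0, 0.0]]
bolt_knob_top [[623.0, 44.0, 317.0]]
lk [[566.0, 139.0, 190.0]]
rk [[573.0, 56.0, 190.0]]
c1 [[604.0, 229.0, 260.0]]
c2 [[626.0, -26.0, 260.0]]
c3 [[804.0, 246.0, 260.0]]
c4 [[825.0, -9.0, 260.0]]
loop [[605.0, 126.0, 290.0]]
b1 [[588.0, 226.0, 6.0]]
b2 [[610.0, -26.0, 6.0]]
```

Planning shows a short inward push at low height, near the minimum radius, removes the tilt. I'll go there now on a clear path beside the open book.

Request:
apply_moves --fingers '[0,0,0]' --pt "0 -0.4 0.27" --pt "0 -0.8 0.54" --pt "0 -1 0.66" --twist '[0,0,0]'

```text
t: 6.75
position: [350.7, 785.5, 500.7]
tool_rot: [[-0.913, 0.404, 0.052], [0.408, 0.906, 0.115], [-0.0, 0.126, -0.992]]
force: [0.2, 1.4, 1.7]
width: 85.3
grip_force: 0.0
```

Request:
apply_moves --fingers '[0,0,0]' --pt "0 -0.4 0.27" --pt "0 -0.8 0.54" --pt "0 -1 0.66" --twist '[0,0,0]'

```text
t: 7.05
position: [312.2, 699.3, 421.2]
tool_rot: [[-0.913, 0.405, 0.048], [0.408, 0.907, 0.108], [-0.0, 0.119, -0.993]]
force: [-0.1, 0.1, -0.2]
width: 85.8
grip_force: 0.0
```

Request:
apply_moves --fingers '[0,0,0]' --pt "0 -0.4 0.27" --pt "0 -0.8 0.54" --pt "0 -1 0.66" --twist '[0,0,0]'

```text
t: 7.35
position: [275.3, 616.8, 344.2]
tool_rot: [[-0.913, 0.405, 0.049], [0.408, 0.907, 0.109], [-0.0, 0.12, -0.993]]
force: [-0.4, 0.7, 0.4]
width: 85.2
grip_force: 0.0
```

Request:
apply_moves --fingers '[0,0,0]' --pt "0 -0.4 0.27" --pt "0 -0.8 0.54" --pt "0 -1 0.66" --twist '[0,0,0]'

```text
t: 7.65
position: [238.3, 533.7, 266.7]
tool_rot: [[-0.913, 0.405, 0.049], [0.408, 0.907, 0.109], [-0.0, 0.119, -0.993]]
force: [-0.3, 0.6, 0.4]
width: 85.4
grip_force: 0.0
```

Request:
apply_moves --fingers '[0,0,0]' --pt "0 -0.4 0.27" --pt "0 -0.8 0.54" --pt "0 -1 0.66" --twist '[0,0,0]'

```text
t: 7.95
position: [201.2, 450.5, 189.1]
tool_rot: [[-0.913, 0.405, 0.049], [0.408, 0.907, 0.109], [-0.0, 0.12, -0.993]]
force: [0.6, 0.3, -0.3]
width: 85.4
grip_force: 0.0
```

Request:
apply_moves --fingers '[0,0,0]' --pt "0 -0.4 0.27" --pt "0 -0.8 0.54" --pt "0 -1 0.66" --twist '[0,0,0]'

```text
t: 8.25
position: [164.1, 367.4, 111.5]
tool_rot: [[-0.913, 0.405, 0.049], [0.408, 0.907, 0.109], [-0.0, 0.12, -0.993]]
force: [0.1, 0.2, 0.1]
width: 85.6
grip_force: 0.0
```

```bash
python3 -c "
from h import *
o=env.observe();print(o['t'],o['joint_positions'].round(3),o['position'],o['tool_rot'])"
```

```text
8.25 [ 1.118  0.279  2.26   0.008  0.483 -0.04 ] [164.1345881  367.42227931 111.4782871 ] [[-9.13186283e-01  4.04588131e-01  4.89822130e-02]
 [ 4.07542370e-01  9.06617671e-01  1.09332594e-01]
 [-1.73470039e-04  1.19803352e-01 -9.92797626e-01]]
```

Request:
apply_moves --fingers '[0,0,0]' --pt "0 -0.4 0.27" --pt "0 -0.8 0.54" --pt "0 -1 0.65" --twist '[0,0,0]'

```text
t: 8.55
position: [127.3, 284.5, 34.3]
tool_rot: [[-0.913, 0.405, 0.049], [0.408, 0.907, 0.11], [-0.0, 0.12, -0.993]]
force: [-0.0, 0.5, -0.5]
width: 85.4
grip_force: 0.0
```

Request:
apply_moves --fingers '[0,0,0]' --pt "0 -0.5 0" --pt "0 -1 0" --pt "0 -1 0" --twist '[0,0,0]'

```text
t: 8.85
position: [100.7, 224.4, 45.7]
tool_rot: [[-0.913, 0.406, 0.032], [0.408, 0.91, 0.074], [0.001, 0.081, -0.997]]
force: [1.0, 1.1, 0.6]
width: 85.0
grip_force: 0.0
```

Request:
apply_moves --fingers '[0,0,0]' --pt "0 -0.5 0" --pt "0 -1 0" --pt "0 -1 0" --twist '[0,0,0]'

```text
t: 9.15
position: [96.4, 214.5, 36.1]
tool_rot: [[-0.913, 0.407, 0.016], [0.407, 0.912, 0.038], [0.001, 0.041, -0.999]]
force: [-0.1, 0.3, 0.7]
width: 85.3
grip_force: 0.0
```

Request:
apply_moves --fingers '[0,0,0]' --pt "0 -0.5 0" --pt "0 -1 0" --pt "0 -1 0" --twist '[0,0,0]'

```text
t: 9.45
position: [91.6, 203.1, 28.0]
tool_rot: [[-0.913, 0.407, 0.0], [0.407, 0.913, 0.003], [0.001, 0.003, -1.0]]
force: [0.4, -0.2, 0.6]
width: 85.5
grip_force: 0.0
```

Request:
apply_moves --fingers '[1,1,1,1]' --pt "-0.2 0 -0.4" --pt "-0.5 0 -0.7" --pt "-0.8 0 -1" --pt "-1 0 -1" --twist '[-0.045,-0.09,-0.135,-0.161]'

```text
t: 9.85
position: [179.9, 164.9, 128.0]
tool_rot: [[-0.998, -0.066, 0.003], [-0.066, 0.998, 0.007], [-0.004, 0.006, -1.0]]
force: [-0.2, 1.0, -0.8]
width: 28.4
grip_force: 0.0
```

Request:
apply_moves --fingers '[1,1,1]' --pt "-0.3 0 -0.3" --pt "-0.7 0 -0.7" --pt "-1 0 -1" --twist '[0,0,0]'

```text
t: 10.15
position: [278.9, 169.8, 227.9]
tool_rot: [[-0.998, -0.06, 0.001], [-0.06, 0.998, 0.004], [-0.001, 0.004, -1.0]]
force: [0.4, 1.4, 0.1]
width: -0.1
grip_force: 0.0
```

Request:
apply_moves --fingers '[1,1,1]' --pt "-0.3 0 -0.3" --pt "-0.7 0 -0.7" --pt "-1 0 -1" --twist '[0,0,0]'

```text
t: 10.45
position: [378.6, 175.7, 327.8]
tool_rot: [[-0.998, -0.061, 0.001], [-0.061, 0.998, 0.004], [-0.001, 0.004, -1.0]]
force: [0.5, 1.4, -0.9]
width: 0.0
grip_force: 0.0
```

```bash
cat > o.py <<'E'
from fit import *
q,k=np.load('q.npy')
def cab():
    o=env.observe();p=np.array(o['position']);R=np.array(o['tool_rot']);c,s=np.cos(q[2]),np.sin(q[2])
    d=p-[q[0],q[1],0];P=np.array([c*d[0]+s*d[1],-s*d[0]+c*d[1],p[2]])
    print('t',round(o['t'],2),'j',np.round(o['joint_positions'],3),'world',p.round(1),'cab',P.round(1),'z-axis',R[:,2].round(3),'yaz-cab deg',round(np.degrees(np.arctan2(R[1,1],R[0,1])-q[2]),2),'F',np.round(o['force'],1),'w',round(o['width'],1))
if __name__=="__main__": cab()
E
python3 o.py
```

```text
t 10.45 j [ 0.403 -0.014  1.953  0.004  1.201 -1.229] world [378.6 175.7 327.8] cab [-229.3   94.1  327.8] z-axis [ 0.001  0.004 -1.   ] yaz-cab deg 88.61 F [ 0.5  1.4 -0.9] w 0.0
```

Request:
apply_moves --fingers '[1,1,1]' --pt "-0.4 -0.24 -0.1" --pt "-0.8 -0.48 -0.1" --pt "-1 -0.6 -0.1" --twist '[-0.008,-0.008,-0.008]'

```text
t: 10.75
position: [484.0, 120.8, 336.4]
tool_rot: [[-0.996, -0.085, 0.002], [-0.085, 0.996, 0.004], [-0.003, 0.004, -1.0]]
force: [-1.2, 0.1, 0.6]
width: 0.3
grip_force: 0.0
```

Request:
apply_moves --fingers '[1,1,1,1]' --pt "-0.4 -0.24 0" --pt "-0.8 -0.48 0" --pt "-1 -0.55 0" --pt "-1 -0.55 0" --twist '[0,0,0,0]'

```text
t: 11.15
position: [587.4, 74.9, 335.0]
tool_rot: [[-0.996, -0.084, -0.0], [-0.084, 0.996, 0.004], [-0.0, 0.004, -1.0]]
force: [-0.3, 0.4, 0.4]
width: 0.0
grip_force: 0.0
```

```bash
python3 o.py
```

```text
t 11.15 j [ 0.105  0.274  1.6    0.004  1.268 -1.551] world [587.4  74.9 335. ] cab [-29.8 -24.  335. ] z-axis [-0.     0.004 -1.   ] yaz-cab deg 89.96 F [-0.3  0.4  0.4] w 0.0
```

Request:
apply_moves --fingers '[1,1,1]' --pt "-0.33 0 0" --pt "-0.33 0 0.2" --pt "-0.33 0 0.39" --twist '[0,0,0]'

```text
t: 11.45
position: [617.9, 79.7, 296.5]
tool_rot: [[-0.996, -0.086, 0.0], [-0.086, 0.996, 0.004], [-0.001, 0.004, -1.0]]
force: [-0.3, -0.3, 0.4]
width: 0.0
grip_force: 0.0
```

Request:
apply_moves --fingers '[1,1,1,1]' --pt "0 -0.15 0" --pt "0 -0.3 0" --pt "0 -0.4 0" --pt "0 -0.4 0" --twist '[0,0,0,0]'

```text
t: 11.85
position: [622.4, 37.4, 298.2]
tool_rot: [[-0.996, -0.084, 0.002], [-0.084, 0.996, 0.004], [-0.003, 0.004, -1.0]]
force: [0.0, -0.1, 0.3]
width: -0.1
grip_force: 0.0
```

```bash
cat > v.py <<'E'
import sys
from o import *
cab()
s=env.capture("scene");t=env.capture("top")
ims=[]
for p in(s,t):
    u=proj(p,tf(q,np.array([eval(sys.argv[2])],float)))[0]
    w,h=int(sys.argv[3]),int(int(sys.argv[3])*.9)
    x,y=int(np.clip(u[0]-w,0,560-2*w)),int(np.clip(u[1]-h,0,420-2*h));print('crop',x,y)
    ims.append(cv2.resize(p["frame"][y:y+2*h,x:x+2*w],(400,360),interpolation=cv2.INTER_CUBIC))
cv2.imwrite("pics/"+sys.argv[1]+".png",np.hstack(ims)[:,:,::-1])
E
python3 v.py bolt "(0,0,280)" 50
```

```text
t 11.85 j [ 0.039  0.354  1.573  0.004  1.213 -1.617] world [622.4  37.4 298.2] cab [  1.8 -64.3 298.2] z-axis [ 0.002  0.004 -1.   ] yaz-cab deg 89.97 F [ 0.  -0.1  0.3] w -0.1
crop 204 206
crop 200 120
```

View pics/bolt.png

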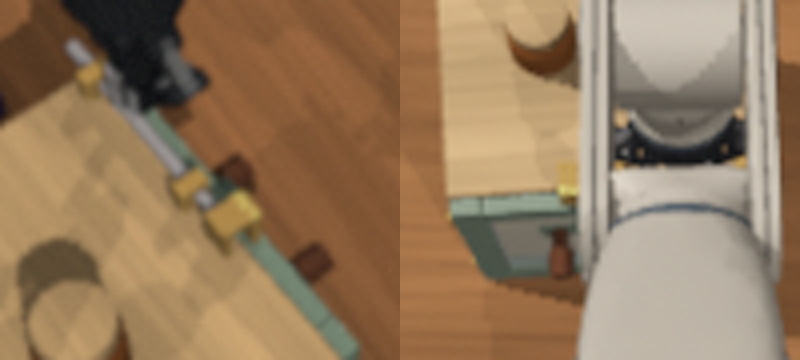

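The crop shows the rod drawn: its tip sits at about (205,180), short of the loop at (235,215). I'll push another 8 mm for margin, then go up and set up at the left door knob.

Request:
apply_moves --fingers '[1,1,1]' --pt "0 -0.05 0" --pt "0 -0.08 0" --pt "0 -0.08 0" --twist '[0,0,0]'

```text
t: 12.25
position: [623.0, 31.2, 297.4]
tool_rot: [[-0.996, -0.086, 0.002], [-0.086, 0.996, 0.004], [-0.002, 0.004, -1.0]]
force: [-0.2, 0.1, -0.0]
width: -0.1
grip_force: 0.2
```

```bash
python3 o.py
```

```text
t 12.25 j [ 0.029  0.355  1.572  0.004  1.212 -1.629] world [623.   31.2 297.4] cab [  1.9 -70.6 297.4] z-axis [ 0.002  0.004 -1.   ] yaz-cab deg 90.07 F [-0.2  0.1 -0. ] w -0.1
```

Request:
apply_moves --fingers '[1,1,0.5,0.5,0.5]' --pt "0 0.06 -0.1" --pt "0.1 0.1 -0.4" --pt "0.45 0.4 -0.4" --pt "0.6 0.8 -0.4" --pt "0.6 1 -0.4" --twist '[0,0,0,0,0]'

```text
t: 12.75
position: [552.2, 127.7, 338.5]
tool_rot: [[-0.996, -0.087, 0.001], [-0.087, 0.996, 0.005], [-0.001, 0.005, -1.0]]
force: [1.7, -1.6, 0.4]
width: 42.4
grip_force: 0.0
```

Request:
apply_moves --fingers '[0.5,0.5,0.5]' --pt "0 0.13 0" --pt "0 0.13 0.4" --pt "0 0.13 0.7" --twist '[0,0,0]'

```text
t: 13.05
position: [553.6, 139.5, 266.9]
tool_rot: [[-0.996, -0.087, 0.002], [-0.087, 0.996, 0.004], [-0.003, 0.004, -1.0]]
force: [0.4, -0.3, -0.2]
width: 42.6
grip_force: 0.0
```

```bash
python3 o.py
```

```text
t 13.05 j [ 0.224  0.303  1.721  0.004  1.114 -1.436] world [553.6 139.5 266.9] cab [-58.   43.2 266.9] z-axis [ 0.002  0.004 -1.   ] yaz-cab deg 90.14 F [ 0.4 -0.3 -0.2] w 42.6
```

Request:
apply_moves --fingers '[0.5,0.5,0.5,1,1,1]' --pt "0 0 0.4" --pt "0 0 0.7" --pt "0 0 0.8" --pt "0 0 0.8" --pt "0 0 0.8" --pt "0 0 0.8" --twist '[0,0,0,0,0,0]' --grip_force 30

```text
t: 13.65
position: [553.2, 141.0, 187.8]
tool_rot: [[-0.996, -0.086, 0.0], [-0.086, 0.996, 0.007], [-0.001, 0.007, -1.0]]
force: [0.4, 10.1, -13.9]
width: 19.7
grip_force: 29.8
```

```bash
python3 o.py
```

```text
t 13.65 j [ 0.225  0.398  1.786  0.008  0.955 -1.436] world [553.2 141.  187.8] cab [-58.3  44.8 187.8] z-axis [ 0.     0.007 -1.   ] yaz-cab deg 90.05 F [  0.4  10.1 -13.9] w 19.7
```

Request:
apply_moves --fingers '[1,1,1,1,1,1,1,1]' --pt "0.1 0.07 0" --pt "0.2 0.16 0" --pt "0.28 0.25 0" --pt "0.34 0.36 0" --pt "0.4 0.47 0" --pt "0.435 0.59 0" --pt "0.457 0.716 0" --pt "0.463 0.84 0" --twist '[0.042,0.083,0.125,0.167,0.208,0.25,0.292,0.333]'

```text
t: 14.45
position: [499.2, 219.2, 188.1]
tool_rot: [[-0.569, 0.822, -0.0], [0.822, 0.569, 0.003], [0.003, 0.002, -1.0]]
force: [0.3, -3.2, -12.4]
width: 19.8
grip_force: 31.5
```

```bash
python3 o.py
```

```text
t 14.45 j [ 0.39   0.363  1.842  0.004  0.936 -0.218] world [499.2 219.2 188.1] cab [-105.5  127.2  188.1] z-axis [-0.     0.003 -1.   ] yaz-cab deg 29.85 F [  0.3  -3.2 -12.4] w 19.8
```

Still gripping at 60° open. I'll continue to about 97°, release and lift.

Request:
apply_moves --fingers '[1,1,1,1,1,1,1]' --pt "0.1 0.07 0" --pt "0.2 0.16 0" --pt "0.28 0.25 0" --pt "0.34 0.36 0" --pt "0.4 0.47 0" --pt "0.4 0.47 0" --pt "0.4 0.47 0" --twist '[0.042,0.083,0.125,0.167,0.208,0.208,0.208]'

```text
t: 15.15
position: [512.3, 279.8, 188.1]
tool_rot: [[0.043, 0.999, -0.006], [0.999, -0.043, 0.005], [0.005, -0.006, -1.0]]
force: [-12.3, 6.0, -6.4]
width: 19.9
grip_force: 32.3
```

Request:
apply_moves --fingers '[0.5,0.5,0.5,0.5]' --pt "0 0 0" --pt "0 0 -0.1" --pt "0 0 -0.5" --pt "0 0 -1" --twist '[0,0,0,0]'

```text
t: 15.55
position: [515.3, 277.7, 289.6]
tool_rot: [[0.043, 0.999, -0.0], [0.999, -0.043, 0.003], [0.003, -0.0, -1.0]]
force: [0.9, 0.3, 0.5]
width: 42.9
grip_force: 0.0
```

```bash
python3 o.py
```

```text
t 15.55 j [0.472 0.303 1.666 0.003 1.172 0.514] world [515.3 277.7 289.6] cab [-84.5 184.2 289.6] z-axis [-0.     0.003 -1.   ] yaz-cab deg -7.33 F [0.9 0.3 0.5] w 42.9
```

Request:
apply_moves --fingers '[0.5,0.5,0.5,0.5,0.5]' --pt "0 0 -0.2" --pt "-0.3 0 -0.25" --pt "-0.6 0.05 -0.25" --pt "-0.9 0.1 -0.25" --pt "-1 0.1 -0.25" --twist '[0.047,0.095,0.142,0.19,0.237]'

```text
t: 16.05
position: [522.5, 175.5, 315.4]
tool_rot: [[0.714, 0.7, 0.005], [0.7, -0.714, 0.005], [0.007, 0.0, -1.0]]
force: [0.6, 0.8, -0.4]
width: 42.6
grip_force: 0.0
```

Request:
apply_moves --fingers '[0.5,0.5,0.5,0.5,0.5]' --pt "-0.2 0.3 0" --pt "-0.4 0.6 0" --pt "-0.57 1 0" --pt "-0.57 1 0" --pt "-0.57 1 0" --twist '[0.047,0.095,0.142,0.19,0.222]'

```text
t: 16.55
position: [552.8, 64.9, 314.7]
tool_rot: [[0.997, 0.077, 0.005], [0.077, -0.997, 0.004], [0.005, -0.004, -1.0]]
force: [-0.3, 0.3, 0.1]
width: 42.6
grip_force: 0.0
```

```bash
python3 o.py
```

```text
t 16.55 j [0.093 0.231 1.703 0.004 1.202 1.585] world [552.8  64.9 314.7] cab [-65.2 -31.1 314.7] z-axis [ 0.005  0.004 -1.   ] yaz-cab deg -90.42 F [-0.3  0.3  0.1] w 42.6
```

Request:
apply_moves --fingers '[0.5,0.5,0.5]' --pt "0.08 0.1 0.3" --pt "0.08 0.1 0.7" --pt "0.08 0.1 1" --twist '[0,0,0]'

```text
t: 16.85
position: [561.5, 57.1, 212.9]
tool_rot: [[0.996, 0.085, 0.004], [0.085, -0.996, 0.004], [0.005, -0.004, -1.0]]
force: [-0.6, 0.3, 0.5]
width: 42.7
grip_force: 0.0
```

Request:
apply_moves --fingers '[0.5,1,1,1]' --pt "0 0 0.27" --pt "0 0 0.27" --pt "0 0 0.27" --pt "0 0 0.27" --twist '[0,0,0,0]'

```text
t: 17.25
position: [560.5, 57.6, 186.0]
tool_rot: [[0.996, 0.086, 0.001], [0.086, -0.996, 0.004], [0.002, -0.004, -1.0]]
force: [0.6, -1.7, -10.3]
width: 19.9
grip_force: 30.1
```

```bash
python3 o.py
```

```text
t 17.25 j [0.079 0.391 1.804 0.004 0.946 1.562] world [560.5  57.6 186. ] cab [-58.1 -39.  186. ] z-axis [ 0.001  0.004 -1.   ] yaz-cab deg -89.93 F [  0.6  -1.7 -10.3] w 19.9
```

Request:
apply_moves --fingers '[1,1,1,1,1,1,1,1]' --pt "-0.105 0.07 0" --pt "-0.205 0.16 0" --pt "-0.285 0.26 0" --pt "-0.355 0.37 0" --pt "-0.415 0.48 0" --pt "-0.45 0.6 0" --pt "-0.475 0.735 0" --pt "-0.485 0.86 0" --twist '[-0.042,-0.083,-0.125,-0.167,-0.208,-0.25,-0.292,-0.333]'

```text
t: 18.05
position: [519.8, -32.5, 186.0]
tool_rot: [[0.42, 0.908, 0.003], [0.908, -0.42, 0.004], [0.005, 0.001, -1.0]]
force: [3.2, -0.5, -11.6]
width: 19.8
grip_force: 30.6
```

Request:
apply_moves --fingers '[1,1,1,1,1,1,1]' --pt "-0.105 0.07 0" --pt "-0.205 0.16 0" --pt "-0.285 0.26 0" --pt "-0.355 0.37 0" --pt "-0.415 0.48 0" --pt "-0.415 0.48 0" --pt "-0.415 0.48 0" --twist '[-0.042,-0.083,-0.125,-0.167,-0.208,-0.208,-0.208]'

```text
t: 18.75
position: [545.8, -90.2, 185.8]
tool_rot: [[-0.209, 0.978, 0.003], [0.978, 0.209, 0.003], [0.003, 0.004, -1.0]]
force: [-1.4, -2.5, 0.3]
width: 20.3
grip_force: 31.6
```

Request:
apply_moves --fingers '[0.5,0.5,0.5,0.5]' --pt "0 0 0" --pt "0 0 -0.1" --pt "0 0 -0.5" --pt "0 0 -1" --twist '[0,0,0,0]'

```text
t: 19.15
position: [543.9, -89.5, 284.9]
tool_rot: [[-0.213, 0.977, -0.003], [0.977, 0.213, 0.005], [0.006, -0.001, -1.0]]
force: [1.6, 0.3, 0.4]
width: 42.6
grip_force: 0.0
```

```bash
python3 - <<'E'
from h import *
Q=np.load('q.npy');Q[0][0]-=.25;Q[0][1]+=3;np.save('q.npy',Q)
E
python3 v.py doors "(-60,-60,150)" 110
```

```text
t 19.15 j [-0.187  0.256  1.741  0.005  1.148 -0.404] world [543.9 -89.5 284.9] cab [ -87.1 -187.2  284.9] z-axis [-0.003  0.005 -1.   ] yaz-cab deg 7.42 F [1.6 0.3 0.4] w 42.6
crop 151 149
crop 159 91
```

View pics/doors.png

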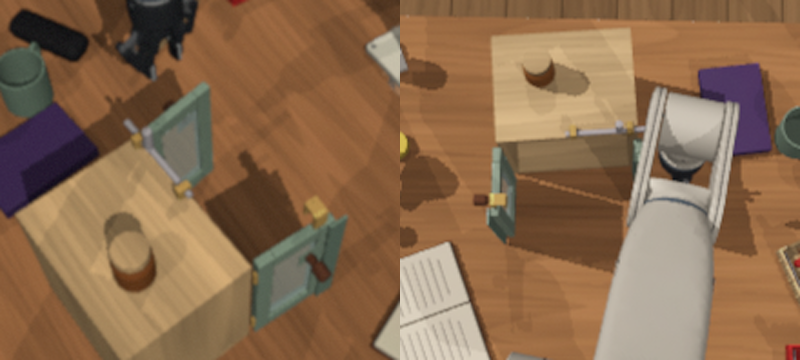

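Both doors stand wide open at about 97°, and the book, mug and jar are untouched. Next is the caddy.

Request:
apply_moves --fingers '[0,0,0]' --pt "-0.36 -0.3 0" --pt "-0.72 -0.6 0.1" --pt "-1 -0.86 0.2" --twist '[0,0,0]'

```text
t: 19.55
position: [482.2, -207.4, 265.1]
tool_rot: [[-0.213, 0.977, 0.004], [0.977, 0.213, 0.003], [0.002, 0.004, -1.0]]
force: [0.7, -0.7, 0.1]
width: 83.6
grip_force: 0.0
```

Request:
apply_moves --fingers '[0,0,0]' --pt "-0.36 -0.3 0.1" --pt "-0.72 -0.6 0.2" --pt "-1 -0.86 0.3" --twist '[0,0,0]'

```text
t: 19.85
position: [419.1, -323.9, 234.1]
tool_rot: [[-0.212, 0.977, 0.003], [0.977, 0.212, 0.003], [0.002, 0.003, -1.0]]
force: [-0.1, 0.4, -0.1]
width: 84.9
grip_force: 0.0
```

Request:
apply_moves --fingers '[0,0,0,0]' --pt "-0.3 -0.25 0.2" --pt "-0.45 -0.38 0.35" --pt "-0.45 -0.38 0.35" --pt "-0.45 -0.38 0.35" --twist '[-0.04,-0.071,-0.071,-0.071]'

```text
t: 20.25
position: [392.4, -373.9, 198.6]
tool_rot: [[-0.421, 0.907, 0.001], [0.907, 0.421, 0.004], [0.003, 0.003, -1.0]]
force: [1.0, 0.5, -0.5]
width: 85.4
grip_force: 0.0
```

```bash
cat > c.py <<'E'
from o import *
cab()
s=env.capture("scene");L=[]
for p in(s,):
    for r in env.cut_out(p,"caddy_post"):
        print(px(r).round(),r["score"],r["region"].sum())
c2=proj(s,[[391,-373,20]])[0].astype(int);x,y=c2-[35,30]
big=cv2.resize(s["frame"][y:y+60,x:x+70],None,fx=9,fy=9,interpolation=cv2.INTER_CUBIC)
for kk,col in((k,(255,0,0)),):
    for b in CAD:
        for u in proj(s,tf(kk,b)): cv2.circle(big,tuple(((u-[x,y])*9+4).astype(int)),3,col,-1)
cv2.imwrite("pics/c1.png",big[:,:,::-1])
E
python3 c.py
```

```text
t 20.25 j [-0.785  0.346  1.839  0.005  0.959 -1.223] world [ 392.4 -373.9  198.6] cab [-262.1 -457.7  198.6] z-axis [ 0.001  0.004 -1.   ] yaz-cab deg 20.04 F [ 1.   0.5 -0.5] w 85.4
[243. 157.] 0.86 859
[296. 132.] 0.76 828
```

View pics/c1.png

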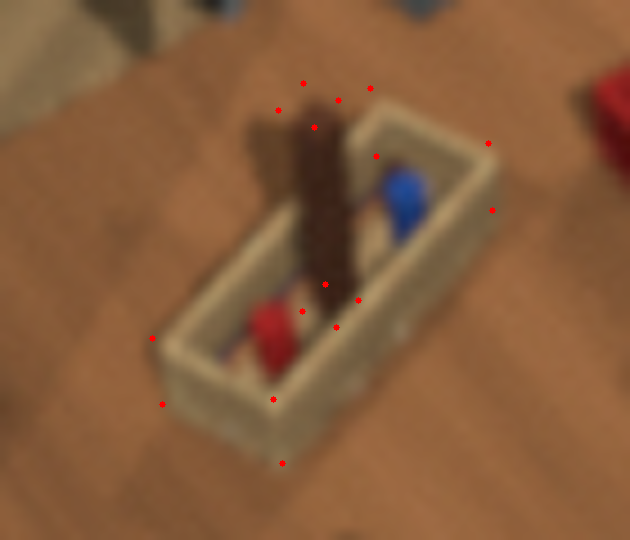

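The crop shows the pale caddy's post top at (322,115), slightly right of and below the model dots, which is about 5 mm in +y. I'll correct for that and descend to grip it.

Request:
apply_moves --fingers '[0,0,0]' --pt "0.045 0 0.4" --pt "0.045 0 0.8" --pt "0.045 0 1" --twist '[0,0,0]'

```text
t: 20.65
position: [390.5, -367.6, 96.6]
tool_rot: [[-0.425, 0.905, -0.0], [0.905, 0.425, 0.005], [0.005, 0.002, -1.0]]
force: [-0.7, -0.4, -0.7]
width: 85.3
grip_force: 0.0
```

Request:
apply_moves --fingers '[0,1,1,1,1,1]' --pt "0 0 0.24" --pt "0 0 0.24" --pt "0 0 0.24" --pt "0 0 0.24" --pt "0 0 0.24" --pt "0 0 0.24" --twist '[0,0,0,0,0,0]' --grip_force 40

```text
t: 21.25
position: [391.0, -370.0, 75.3]
tool_rot: [[-0.424, 0.906, 0.002], [0.906, 0.424, 0.003], [0.001, 0.003, -1.0]]
force: [1.0, -0.8, 2.5]
width: 15.5
grip_force: 42.7
```

```bash
python3 o.py
```

```text
t 21.25 j [-0.782  0.533  1.911  0.006  0.698 -1.224] world [ 391.  -370.    75.3] cab [-263.1 -453.7   75.3] z-axis [ 0.002  0.003 -1.   ] yaz-cab deg 20.23 F [ 1.  -0.8  2.5] w 15.5
```

Gripped at 15.5 mm. Now I'll lift, turn it parallel to the opening, and stage it in front-right of the cabinet.

Request:
apply_moves --fingers '[1,1,1,1,1,1]' --pt "0 0 -0.25" --pt "0.15 0.1 -0.5" --pt "0.35 0.25 -0.5" --pt "0.55 0.4 -0.5" --pt "0.7 0.5 -0.5" --pt "0.8 0.57 -0.5" --twist '[0,-0.035,-0.075,-0.115,-0.155,-0.194]'

```text
t: 21.85
position: [407.8, -271.8, 124.9]
tool_rot: [[-0.869, 0.495, 0.001], [0.495, 0.869, 0.004], [0.002, 0.004, -1.0]]
force: [-0.0, 0.2, -1.8]
width: 15.6
grip_force: 42.1
```

Request:
apply_moves --fingers '[1,1,1,1,1,1]' --pt "0.06 0.18 0" --pt "0.12 0.36 0" --pt "0.18 0.54 0" --pt "0.25 0.73 0" --pt "0.32 0.93 0" --pt "0.32 0.93 0" --twist '[-0.04,-0.08,-0.12,-0.16,-0.194,-0.194]'

```text
t: 22.45
position: [426.6, -174.8, 125.1]
tool_rot: [[-0.996, -0.09, 0.0], [-0.09, 0.996, 0.005], [-0.001, 0.005, -1.0]]
force: [-0.4, -0.4, -1.9]
width: 15.6
grip_force: 42.1
```

```bash
python3 o.py
```

```text
t 22.45 j [-0.418  0.357  2.057  0.007  0.729 -2.083] world [ 426.6 -174.8  125.1] cab [-211.2 -262.2  125.1] z-axis [ 0.     0.005 -1.   ] yaz-cab deg 90.29 F [-0.4 -0.4 -1.9] w 15.6
```

Request:
apply_moves --fingers '[1,1,1,0,0,0]' --pt "0 0 0.25" --pt "0 0 0.44" --pt "0 0 0.49" --pt "0 0 0.49" --pt "0 0 0.49" --pt "0 0 0.3" --twist '[0,0,0,0,0,0]'

```text
t: 23.05
position: [426.0, -176.4, 94.4]
tool_rot: [[-0.996, -0.085, -0.002], [-0.085, 0.996, 0.005], [0.001, 0.005, -1.0]]
force: [-0.5, -0.7, 0.2]
width: 58.7
grip_force: 0.0
```

Request:
apply_moves --fingers '[0,0,0]' --pt "0 0 -0.4" --pt "0 0 -0.8" --pt "0 0 -1" --twist '[0,0,0]'

```text
t: 23.35
position: [428.3, -177.9, 198.9]
tool_rot: [[-0.996, -0.085, 0.006], [-0.085, 0.996, 0.002], [-0.006, 0.001, -1.0]]
force: [0.4, -1.1, -0.6]
width: 85.3
grip_force: 0.0
```

Request:
apply_moves --fingers '[0,0,0]' --pt "-0.33 0.14 -0.32" --pt "-0.66 0.28 -0.64" --pt "-1 0.42 -0.96" --twist '[0,0,0]'

```text
t: 23.65
position: [523.5, -126.6, 293.9]
tool_rot: [[-0.996, -0.084, 0.003], [-0.084, 0.996, 0.003], [-0.003, 0.003, -1.0]]
force: [0.5, -0.2, -0.7]
width: 85.4
grip_force: 0.0
```

Request:
apply_moves --fingers '[0,0,0]' --pt "-0.33 0.14 -0.32" --pt "-0.66 0.28 -0.64" --pt "-1 0.42 -0.96" --twist '[0,0,0]'

```text
t: 23.95
position: [619.5, -76.3, 390.2]
tool_rot: [[-0.996, -0.085, 0.003], [-0.085, 0.996, 0.004], [-0.003, 0.003, -1.0]]
force: [1.1, -0.2, 0.2]
width: 85.7
grip_force: 0.0
```

Request:
apply_moves --fingers '[0,0,0]' --pt "-0.33 0.14 -0.32" --pt "-0.66 0.28 -0.64" --pt "-1 0.42 -0.96" --twist '[0,0,0]'

```text
t: 24.25
position: [715.3, -26.3, 486.5]
tool_rot: [[-0.996, -0.085, 0.002], [-0.085, 0.996, 0.004], [-0.003, 0.004, -1.0]]
force: [0.9, -1.0, -0.3]
width: 85.6
grip_force: 0.0
```

```bash
python3 o.py
python3 - <<'E'
from plan import *
# choose pushes that keep z>=520 ; gain vs up component
f=lambda q:np.r_[(fk(q)[:2]-[900,540])/1000,fk(q)[2]]
for up in(0,20,40,60):
    q=least_squares(f,[.9,.3,2.],bounds=(lo,hi)).x;o=[]
    for i in range(20):
        q=step(q,100,-up,.75);o.append(fk(q).round(2).tolist())
    print(up,o[2::3])
E
```

```text
t 24.25 j [-0.055  0.412  1.083  0.004  1.644 -1.711] world [715.3 -26.3 486.5] cab [  89.  -138.7  486.5] z-axis [ 0.002  0.004 -1.   ] yaz-cab deg 90.02 F [ 0.9 -1.  -0.3] w 85.6
0 [[987.44, 446.78, 0.12], [1049.47, 399.65, 0.25], [1094.69, 396.75, 0.39], [1125.52, 430.83, 0.52], [1142.15, 493.41, 0.66], [1144.0, 576.48, 0.79]]
20 [[969.14, 490.83, 0.13], [1017.1, 483.7, 0.26], [1048.65, 513.64, 0.4], [1064.11, 572.74, 0.54], [1062.87, 653.01, 0.68], [1044.37, 747.2, 0.81]]
40 [[949.51, 533.07, 0.14], [979.4, 562.96, 0.28], [991.74, 622.76, 0.43], [985.66, 704.05, 0.57], [960.4, 799.04, 0.71], [915.75, 900.85, 0.85]]
60 [[928.73, 573.44, 0.15], [937.21, 636.82, 0.3], [925.89, 722.13, 0.45], [893.59, 820.74, 0.6], [839.98, 924.97, 0.75], [765.64, 1028.19, 0.9]]
```

Request:
apply_moves --fingers '[0,0,0,0]' --pt "-0.33 0.29 -0.1" --pt "-0.66 0.58 -0.2" --pt "-1 0.87 -0.3" --pt "-1 0.87 -0.3" --twist '[0,0,0,0]'

```text
t: 24.65
position: [809.4, 72.6, 513.3]
tool_rot: [[-0.996, -0.089, 0.001], [-0.089, 0.996, 0.005], [-0.002, 0.005, -1.0]]
force: [0.8, 0.0, -1.4]
width: 85.9
grip_force: 0.0
```

Request:
apply_moves --fingers '[0,0,0,0]' --pt "-0.35 0 -0.1" --pt "-0.6 0 -0.2" --pt "-0.8 0 -0.2" --pt "-1 0 -0.2" --twist '[0,0,0,0]'

```text
t: 25.05
position: [904.2, 75.7, 534.8]
tool_rot: [[-0.996, -0.085, 0.004], [-0.085, 0.996, 0.004], [-0.004, 0.004, -1.0]]
force: [42.1, 4.1, 69.1]
width: 85.5
grip_force: 0.0
```

Request:
apply_moves --fingers '[0,0,0,0]' --pt "-0.15 0 0" --pt "-0.3 0 0" --pt "-0.6 0 -0.1" --pt "-1 0 -0.2" --twist '[0,0,0,0]'

```text
t: 25.45
position: [925.0, 78.4, 518.9]
tool_rot: [[-0.995, -0.086, 0.043], [-0.085, 0.996, 0.008], [-0.044, 0.004, -0.999]]
force: [0.1, -0.4, -0.5]
width: 85.1
grip_force: 0.0
```

Request:
apply_moves --fingers '[0,0]' --pt "-0.5 0 -0.1" --pt "-1 0 -0.25" --twist '[0,0]'

```text
t: 25.65
position: [942.2, 80.2, 505.9]
tool_rot: [[-0.993, -0.086, 0.076], [-0.085, 0.996, 0.011], [-0.076, 0.004, -0.997]]
force: [0.2, 0.3, -0.3]
width: 84.9
grip_force: 0.0
```

Request:
apply_moves --fingers '[0,0]' --pt "-0.5 0 -0.1" --pt "-1 0 -0.25" --twist '[0,0]'

```text
t: 25.85
position: [957.5, 81.6, 497.1]
tool_rot: [[-0.99, -0.086, 0.109], [-0.085, 0.996, 0.013], [-0.11, 0.004, -0.994]]
force: [-0.6, -0.0, -0.1]
width: 85.6
grip_force: 0.0
```

```bash
python3 o.py
```

```text
t 25.85 j [ 0.071  0.976  0.086  0.006  1.969 -1.583] world [957.5  81.6 497.1] cab [339.5 -51.6 497.1] z-axis [ 0.109  0.013 -0.994] yaz-cab deg 90.08 F [-0.6 -0.  -0.1] w 85.6
```

Request:
apply_moves --fingers '[0,0]' --pt "-0.5 0 -0.15" --pt "-1 0 -0.3" --twist '[0,0]'

```text
t: 26.05
position: [969.3, 82.7, 496.3]
tool_rot: [[-0.986, -0.086, 0.145], [-0.085, 0.996, 0.017], [-0.146, 0.004, -0.989]]
force: [-0.3, -0.1, -0.1]
width: 85.9
grip_force: 0.0
```

Request:
apply_moves --fingers '[0,0]' --pt "-0.5 0 -0.15" --pt "-1 0 -0.3" --twist '[0,0]'

```text
t: 26.25
position: [980.2, 83.6, 497.8]
tool_rot: [[-0.98, -0.086, 0.181], [-0.084, 0.996, 0.02], [-0.182, 0.004, -0.983]]
force: [-0.2, -0.6, 0.0]
width: 85.5
grip_force: 0.0
```

Request:
apply_moves --fingers '[0,0]' --pt "-0.5 0 -0.15" --pt "-1 0 -0.3" --twist '[0,0]'

```text
t: 26.45
position: [990.4, 84.5, 502.0]
tool_rot: [[-0.972, -0.086, 0.218], [-0.083, 0.996, 0.023], [-0.219, 0.004, -0.976]]
force: [-0.3, 0.8, -0.4]
width: 85.7
grip_force: 0.0
```

Request:
apply_moves --fingers '[0,0]' --pt "-0.5 0 -0.15" --pt "-1 0 -0.3" --twist '[0,0]'

```text
t: 26.65
position: [999.2, 85.2, 508.6]
tool_rot: [[-0.963, -0.086, 0.254], [-0.082, 0.996, 0.026], [-0.255, 0.004, -0.967]]
force: [0.5, -0.8, 0.7]
width: 85.8
grip_force: 0.0
```

Request:
apply_moves --fingers '[0,0]' --pt "-0.5 0 -0.15" --pt "-1 0 -0.3" --twist '[0,0]'

```text
t: 26.85
position: [1006.9, 85.9, 517.7]
tool_rot: [[-0.953, -0.086, 0.29], [-0.081, 0.996, 0.029], [-0.292, 0.004, -0.957]]
force: [0.4, 0.0, 0.7]
width: 85.3
grip_force: 0.0
```

Request:
apply_moves --fingers '[0,0]' --pt "-0.5 0 -0.15" --pt "-1 0 -0.3" --twist '[0,0]'

```text
t: 27.05
position: [1013.5, 86.4, 529.2]
tool_rot: [[-0.941, -0.086, 0.326], [-0.08, 0.996, 0.032], [-0.328, 0.004, -0.945]]
force: [0.0, 0.5, 0.0]
width: 85.6
grip_force: 0.0
```

```bash
python3 o.py
```

```text
t 27.05 j [ 0.071  0.957  0.087  0.009  1.764 -1.582] world [1013.5   86.4  529.2] cab [395.7 -51.6 529.2] z-axis [ 0.326  0.032 -0.945] yaz-cab deg 90.08 F [0.  0.5 0. ] w 85.6
```

Request:
apply_moves --fingers '[0,0]' --pt "-0.5 0 -0.15" --pt "-1 0 -0.3" --twist '[0,0]'

```text
t: 27.25
position: [1019.0, 86.8, 542.5]
tool_rot: [[-0.928, -0.086, 0.362], [-0.079, 0.996, 0.035], [-0.363, 0.004, -0.932]]
force: [0.0, 0.3, -1.2]
width: 85.7
grip_force: 0.0
```

Request:
apply_moves --fingers '[0,0]' --pt "-0.5 0 -0.15" --pt "-1 0 -0.3" --twist '[0,0]'

```text
t: 27.45
position: [1023.3, 87.2, 557.9]
tool_rot: [[-0.914, -0.086, 0.397], [-0.077, 0.996, 0.038], [-0.398, 0.004, -0.917]]
force: [-0.4, 0.1, 0.1]
width: 85.4
grip_force: 0.0
```

Request:
apply_moves --fingers '[0,0]' --pt "-0.5 0 -0.15" --pt "-1 0 -0.3" --twist '[0,0]'

```text
t: 27.65
position: [1026.5, 87.4, 575.0]
tool_rot: [[-0.898, -0.086, 0.431], [-0.076, 0.996, 0.041], [-0.433, 0.004, -0.901]]
force: [0.4, -0.3, 0.2]
width: 85.8
grip_force: 0.0
```

Request:
apply_moves --fingers '[0,0]' --pt "-0.5 0 -0.15" --pt "-1 0 -0.3" --twist '[0,0]'

```text
t: 27.85
position: [1028.6, 87.5, 593.7]
tool_rot: [[-0.881, -0.086, 0.465], [-0.074, 0.996, 0.044], [-0.467, 0.004, -0.884]]
force: [-0.1, -1.3, 0.5]
width: 85.5
grip_force: 0.0
```

Request:
apply_moves --fingers '[0,0]' --pt "-0.5 0 -0.15" --pt "-1 0 -0.3" --twist '[0,0]'

```text
t: 28.05
position: [1029.4, 87.5, 613.9]
tool_rot: [[-0.863, -0.086, 0.498], [-0.072, 0.996, 0.046], [-0.5, 0.004, -0.866]]
force: [-0.2, 0.5, -0.1]
width: 85.5
grip_force: 0.0
```

Request:
apply_moves --fingers '[0,0]' --pt "-0.5 0 -0.15" --pt "-1 0 -0.3" --twist '[0,0]'

```text
t: 28.25
position: [1029.0, 87.4, 635.4]
tool_rot: [[-0.843, -0.086, 0.53], [-0.071, 0.996, 0.049], [-0.533, 0.004, -0.846]]
force: [-0.2, 0.8, 0.7]
width: 85.4
grip_force: 0.0
```

Request:
apply_moves --fingers '[0,0]' --pt "-0.5 0 -0.15" --pt "-1 0 -0.3" --twist '[0,0]'

```text
t: 28.45
position: [1027.4, 87.1, 658.2]
tool_rot: [[-0.823, -0.086, 0.562], [-0.069, 0.996, 0.052], [-0.564, 0.004, -0.826]]
force: [0.1, -0.1, 0.3]
width: 85.3
grip_force: 0.0
```

Request:
apply_moves --fingers '[0,0]' --pt "-0.5 0 -0.15" --pt "-1 0 -0.3" --twist '[0,0]'

```text
t: 28.65
position: [1024.5, 86.8, 682.0]
tool_rot: [[-0.801, -0.086, 0.593], [-0.067, 0.996, 0.054], [-0.595, 0.004, -0.804]]
force: [0.2, 0.0, 0.4]
width: 85.7
grip_force: 0.0
```

Request:
apply_moves --fingers '[0,0]' --pt "-0.5 0 -0.15" --pt "-1 0 -0.3" --twist '[0,0]'

```text
t: 28.85
position: [1020.3, 86.4, 706.9]
tool_rot: [[-0.778, -0.086, 0.622], [-0.065, 0.996, 0.057], [-0.625, 0.004, -0.781]]
force: [-0.4, -0.6, 0.7]
width: 85.9
grip_force: 0.0
```

Request:
apply_moves --fingers '[0,0]' --pt "-0.5 0 -0.15" --pt "-1 0 -0.3" --twist '[0,0]'

```text
t: 29.05
position: [1014.8, 85.8, 732.6]
tool_rot: [[-0.754, -0.086, 0.651], [-0.062, 0.996, 0.059], [-0.654, 0.004, -0.757]]
force: [-0.1, 0.4, -0.0]
width: 85.3
grip_force: 0.0
```

Request:
apply_moves --fingers '[0,0]' --pt "-0.5 0 -0.15" --pt "-1 0 -0.3" --twist '[0,0]'

```text
t: 29.25
position: [1007.9, 85.0, 759.0]
tool_rot: [[-0.729, -0.086, 0.679], [-0.06, 0.996, 0.061], [-0.682, 0.004, -0.732]]
force: [-0.3, 0.0, 0.6]
width: 85.3
grip_force: 0.0
```

Request:
apply_moves --fingers '[0,0]' --pt "-0.5 0 -0.15" --pt "-1 0 -0.3" --twist '[0,0]'

```text
t: 29.45
position: [999.8, 84.3, 786.0]
tool_rot: [[-0.703, -0.086, 0.706], [-0.058, 0.996, 0.064], [-0.708, 0.004, -0.706]]
force: [-0.5, -0.8, 0.4]
width: 85.5
grip_force: 0.0
```

Request:
apply_moves --fingers '[0,0]' --pt "-0.5 0 -0.15" --pt "-1 0 -0.3" --twist '[0,0]'

```text
t: 29.65
position: [990.3, 83.4, 813.5]
tool_rot: [[-0.677, -0.086, 0.731], [-0.055, 0.996, 0.066], [-0.734, 0.004, -0.679]]
force: [-0.8, -0.2, 0.1]
width: 85.5
grip_force: 0.0
```

Request:
apply_moves --fingers '[0,0]' --pt "-0.5 0 -0.15" --pt "-1 0 -0.3" --twist '[0,0]'

```text
t: 29.85
position: [979.4, 82.3, 841.4]
tool_rot: [[-0.649, -0.086, 0.756], [-0.053, 0.996, 0.068], [-0.759, 0.004, -0.651]]
force: [0.5, 0.1, -0.6]
width: 85.5
grip_force: 0.0
```

```bash
python3 o.py
```

```text
t 29.85 j [ 0.066  0.691  0.086  0.018  1.503 -1.582] world [979.4  82.3 841.4] cab [361.4 -52.8 841.4] z-axis [ 0.756  0.068 -0.651] yaz-cab deg 90.08 F [ 0.5  0.1 -0.6] w 85.5
```

Tilt is 49° and points at the cabinet's azimuth. I'll check joint feasibility for the pick and the insertion at this orientation.

```bash
cat > ik.py <<'E'
from o import *
from scipy.spatial.transform import Rotation as Ro
from scipy.optimize import least_squares
LO=np.array([-3,-.9,.09,-1.31,.11,-2.54]);HI=np.array([3,2.11,2.58,4.45,2.69,2.54])
def FK(j):
    e=lambda a,x:Ro.from_euler(a,x).as_matrix()
    A=e('z',j[0])@e('y',j[1]);B=A@e('y',j[2]);C=B@e('z',j[3])@e('y',j[4])@e('z',j[5])@e('z',np.pi/2)
    p=np.array([0,0,311.7])+A@[0,0,563.1]+B@[77.4,0,484.9]+C@[0,0,300.4]
    return p,C
o=env.observe();p,C=FK(o['joint_positions']);R=np.array(o['tool_rot'])
print((p-o['position']).round(1),np.round(C-R,3).tolist())
c,s=np.cos(q[2]),np.sin(q[2])
def W(P): return np.array([q[0]+c*P[0]-s*P[1],q[1]+s*P[0]+c*P[1],P[2]])
j=np.array(o['joint_positions'])
for P in[(200,-150,650),(0,-250,480),(-150,-300,330),(-273,-263,145),(-197.5,-263,80),(-197.5,-263,120),(-190,-100,120),(-190,0,120),(-100,0,120),(50,0,110),(50,0,94),(-100,0,180)]:
    f=lambda x:np.r_[(FK(x)[0]-W(P))/300,Ro.from_matrix(FK(x)[1].T@R).as_rotvec()]
    r=least_squares(f,np.clip(j,LO+.001,HI-.001),bounds=(LO,HI));j=r.x;print(P,round(r.cost,6),j.round(2))
E
python3 ik.py
```

```text
[  0.3 -11.9  -0.2] [[-0.0, 0.0, -0.0], [-0.0, 0.0, -0.0], [0.0, -0.0, -0.0]]
(200, -150, 650) 0.0 [-0.08  0.2   1.25  0.17  0.85 -1.79]
(0, -250, 480) 0.0 [-0.38 -0.01  1.84  0.65  0.61 -2.44]
(-150, -300, 330) 0.023569 [-0.51 -0.07  2.14  0.63  0.48 -2.54]
(-273, -263, 145) 0.093032 [-0.41  0.01  2.46  0.61  0.11 -2.54]
(-197.5, -263, 80) 0.112383 [-0.36  0.29  2.29  0.63  0.11 -2.54]
(-197.5, -263, 120) 0.089906 [-0.36  0.2   2.32  0.64  0.11 -2.54]
(-190, -100, 120) 0.065177 [-0.08  0.11  2.41  0.85  0.11 -2.54]
(-190, 0, 120) 0.071401 [ 0.11  0.11  2.41  0.99  0.11 -2.54]
(-100, 0, 120) 0.061117 [ 0.11  0.27  2.24  0.99  0.11 -2.54]
(50, 0, 110) 0.040611 [ 0.11  0.5   1.96  0.99  0.11 -2.54]
(50, 0, 94) 0.045665 [ 0.11  0.52  1.95  0.99  0.11 -2.54]
(-100, 0, 180) 0.034399 [ 0.11  0.15  2.27  0.99  0.11 -2.54]
```

```bash
cat > tab.py <<'E'
import numpy as np
# base in cab frame x=-621; tcp line az ~ cab x. post at cab x=px, grasp z=g
def solve(wr,wz):
    D=np.hypot(wr,wz-311.7);b=np.hypot(484.9,77.4)
    ce=(D*D-563.1**2-b*b)/(2*563.1*b)
    e=np.arccos(np.clip(ce,-1,1));j3=e-np.arctan2(77.4,484.9)
    j2=np.arctan2(wr,wz-311.7)-np.arctan2(b*np.sin(e),563.1+b*np.cos(e))
    return j2,j3,abs(ce)<=1
for px in(36,60,90,120):
  for th in(25,30,35,40,45,50):
    t=np.radians(th)
    out=[]
    for g in(104,112,120):
        L=300.4-18.7
        wr=np.hypot(621+px-L*np.sin(t),52);wz=g+L*np.cos(t)
        j2,j3,ok=solve(wr,wz);j5=np.pi-t-j2-j3
        clr=((246-g)*np.sin(t)-px*np.cos(t))
        out.append((round(j5,2),round(clr)))
    print(px,th,out)
E
python3 tab.py
```

```text
36 25 [(np.float64(0.23), 27), (np.float64(0.25), 24), (np.float64(0.26), 21)]
36 30 [(np.float64(0.1), 40), (np.float64(0.11), 36), (np.float64(0.13), 32)]
36 35 [(np.float64(-0.05), 52), (np.float64(-0.03), 47), (np.float64(-0.01), 43)]
36 40 [(np.float64(-0.19), 64), (np.float64(-0.17), 59), (np.float64(-0.16), 53)]
36 45 [(np.float64(-0.34), 75), (np.float64(-0.32), 69), (np.float64(-0.3), 64)]
36 50 [(np.float64(-0.49), 86), (np.float64(-0.47), 80), (np.float64(-0.46), 73)]
60 25 [(np.float64(0.26), 6), (np.float64(0.28), 2), (np.float64(0.29), -1)]
60 30 [(np.float64(0.13), 19), (np.float64(0.14), 15), (np.float64(0.16), 11)]
60 35 [(np.float64(-0.01), 32), (np.float64(0.0), 28), (np.float64(0.02), 23)]
60 40 [(np.float64(-0.16), 45), (np.float64(-0.14), 40), (np.float64(-0.13), 35)]
60 45 [(np.float64(-0.3), 58), (np.float64(-0.29), 52), (np.float64(-0.27), 47)]
60 50 [(np.float64(-0.45), 70), (np.float64(-0.44), 64), (np.float64(-0.42), 58)]
90 25 [(np.float64(0.3), -22), (np.float64(0.31), -25), (np.float64(0.33), -28)]
90 30 [(np.float64(0.16), -7), (np.float64(0.18), -11), (np.float64(0.19), -15)]
90 35 [(np.float64(0.03), 8), (np.float64(0.04), 3), (np.float64(0.06), -1)]
90 40 [(np.float64(-0.12), 22), (np.float64(-0.1), 17), (np.float64(-0.09), 12)]
90 45 [(np.float64(-0.26), 37), (np.float64(-0.25), 31), (np.float64(-0.23), 25)]
90 50 [(np.float64(-0.41), 51), (np.float64(-0.39), 45), (np.float64(-0.38), 39)]
120 25 [(np.float64(0.34), -49), (np.float64(0.35), -52), (np.float64(0.37), -56)]
120 30 [(np.float64(0.2), -33), (np.float64(0.22), -37), (np.float64(0.23), -41)]
120 35 [(np.float64(0.07), -17), (np.float64(0.08), -21), (np.float64(0.09), -26)]
120 40 [(np.float64(-0.08), -1), (np.float64(-0.06), -6), (np.float64(-0.05), -11)]
120 45 [(np.float64(-0.22), 16), (np.float64(-0.2), 10), (np.float64(-0.19), 4)]
120 50 [(np.float64(-0.36), 32), (np.float64(-0.35), 26), (np.float64(-0.33), 19)]
```

With j6 at −1.58 the wrist would hit its limits. If I first turn the tool half a turn, the wrist can roll around to the j4≈π branch. I'll simulate that path.

```bash
cat > ik2.py <<'E'
from o import *
from scipy.spatial.transform import Rotation as Ro
from scipy.optimize import least_squares
import sys
LO=np.array([-3,-.9,.09,-1.31,.11,-2.54]);HI=np.array([3,2.11,2.58,4.45,2.69,2.54])
e=lambda a,x:Ro.from_euler(a,x).as_matrix()
def FK(j):
    A=e('z',j[0]);A2=A@e('y',j[1]);B=A2@e('y',j[2]);C=B@e('z',j[3])@e('y',j[4])@e('z',j[5])@e('z',np.pi/2)
    return A@[0,12.,0]+np.array([0,0,311.7])+A2@[0,0,563.1]+B@[77.4,0,484.9]+C@[0,0,300.4],C
c,s=np.cos(q[2]),np.sin(q[2])
def W(P): return np.array([q[0]+c*P[0]-s*P[1],q[1]+s*P[0]+c*P[1],P[2]])
def run(j,R,path,step=20,verbose=True):
    j=np.array(j);P0=np.array(path[0],float);mx=0
    for P in path[1:]:
        P=np.array(P,float);n=max(1,int(np.linalg.norm(P-P0)/step));worst=0;dj=0
        for i in range(1,n+1):
            T=W(P0+(P-P0)*i/n)
            f=lambda x:np.r_[(FK(x)[0]-T)/300,Ro.from_matrix(FK(x)[1].T@R).as_rotvec()]
            r=least_squares(f,np.clip(j,LO+.001,HI-.001),bounds=(LO,HI));dj=max(dj,abs(r.x-j).max());j=r.x;worst=max(worst,r.cost)
        P0=P
        if verbose: print(P,'%.5f'%worst,j.round(2),'maxdj/step %.2f'%dj)
    return j
if __name__=="__main__":
    o=env.observe();j=np.array(o['joint_positions']);R=FK(j)[1];j[5]+=np.pi;R=FK(j)[1]
    start=(361,-53,841)
    run(j,R,[start,(200,-200,650),(0,-300,480),(-150,-300,330),(-273,-263,145),(-197.5,-263,80),(-197.5,-263,120),(-190,-100,120),(-190,0,120),(-100,0,120),(50,0,110),(50,0,94),(-100,0,180)])
E
python3 ik2.py
```

```text
[ 200. -200.  650.] 0.00000 [-0.18  0.22  1.23  0.27  0.87  1.22] maxdj/step 0.20
[   0. -300.  480.] 0.00000 [-0.51  0.03  1.8   0.74  0.69  0.55] maxdj/step 0.06
[-150. -300.  330.] 0.00000 [-0.75  0.01  2.2   1.19  0.65 -0.15] maxdj/step 0.08
[-273. -263.  145.] 0.00000 [-1.02  0.4   2.53  1.85  0.78 -1.3 ] maxdj/step 0.12
[-197.5 -263.    80. ] 0.00000 [-0.78  0.64  2.44  2.23  0.82 -1.5 ] maxdj/step 0.12
[-197.5 -263.   120. ] 0.00000 [-0.78  0.5   2.45  2.11  0.75 -1.34] maxdj/step 0.08
[-190. -100.  120.] 0.00068 [-0.21  0.48  2.58  2.81  0.77 -1.52] maxdj/step 0.09
[-190.    0.  120.] 0.00139 [ 0.28  0.49  2.58  3.36  0.77 -1.59] maxdj/step 0.12
[-100.    0.  120.] 0.00000 [ 0.22  0.5   2.43  3.3   0.65 -1.61] maxdj/step 0.05
[ 50.   0. 110.] 0.00000 [ 0.17  0.59  2.12  3.29  0.43 -1.65] maxdj/step 0.05
[50.  0. 94.] 0.00000 [ 0.17  0.63  2.12  3.28  0.47 -1.64] maxdj/step 0.04
[-100.    0.  180.] 0.00000 [ 0.22  0.3   2.41  3.37  0.44 -1.69] maxdj/step 0.05
```

Feasible. I'll write a helper that converts cabinet-frame waypoints into tool-frame numbers for each call.

```bash
cat > wp.py <<'E'
from ik2 import *
# python3 wp.py "x,y,z[,twist]" ... : tool-frame deltas (units of 100 mm) per call
cab();o=env.observe();R=np.array(o['tool_rot']);p=np.array(o['position'])
Rc=np.array([[c,-s,0],[s,c,0],[0,0,1]])
print('tool axes in cab',(Rc.T@R).round(3).tolist())
for a in sys.argv[1:]:
    v=[float(u) for u in a.split(',')];T=W(v[:3]);d=R.T@(T-p)/100
    print(a,'->',d.round(3).tolist(),'rows',int(np.ceil(np.linalg.norm(d)*2)))
    p=T
    if len(v)>3: R=R@e('z',v[3]*np.pi)
E
python3 wp.py 330,-80,770,.47 250,-140,715,.47 200,-200,650,.06
python3 - <<'E'
import sys;sys.path.insert(0,'.');sys.argv=['x']
from ik2 import *
o=env.observe();j=np.array(o['joint_positions']);j[5]+=np.pi;R=FK(j)[1]
run(j,R,[(361,-53,841),(200,-200,650),(0,-300,480),(-150,-310,330),(-273,-263,165),(-260,-263,134),(-197.5,-263,80),(-197.5,-263,115),(-165,-263,115),(-165,-100,115),(-165,0,115),(-100,0,120),(50,0,115),(50,0,94),(-100,0,222)])
E
```

```text
t 29.85 j [ 0.066  0.691  0.086  0.018  1.503 -1.582] world [979.4  82.3 841.4] cab [361.4 -52.8 841.4] z-axis [ 0.756  0.068 -0.651] yaz-cab deg 90.08 F [ 0.5  0.1 -0.6] w 85.5
tool axes in cab [[-0.651, -0.001, 0.759], [0.002, 1.0, 0.004], [-0.759, 0.004, -0.651]]
330,-80,770,.47 -> [0.746, -0.274, 0.226] rows 2
250,-140,715,.47 -> [-0.51, -0.99, -0.251] rows 3
200,-200,650,.06 -> [-0.916, 0.438, 0.042] rows 3
[ 200. -200.  650.] 0.00000 [-0.18  0.22  1.23  0.27  0.87  1.22] maxdj/step 0.20
[   0. -300.  480.] 0.00000 [-0.51  0.03  1.8   0.74  0.69  0.55] maxdj/step 0.06
[-150. -310.  330.] 0.00000 [-0.77  0.02  2.19  1.19  0.67 -0.16] maxdj/step 0.08
[-273. -263.  165.] 0.00000 [-1.02  0.32  2.53  1.76  0.76 -1.18] maxdj/step 0.12
[-260. -263.  134.] 0.00000 [-0.97  0.44  2.52  1.93  0.79 -1.35] maxdj/step 0.17
[-197.5 -263.    80. ] 0.00000 [-0.78  0.64  2.44  2.23  0.82 -1.5 ] maxdj/step 0.09
[-197.5 -263.   115. ] 0.00000 [-0.78  0.52  2.45  2.13  0.75 -1.36] maxdj/step 0.13
[-165. -263.  115.] 0.00000 [-0.7   0.52  2.4   2.18  0.72 -1.32] maxdj/step 0.08
[-165. -100.  115.] 0.00000 [-0.18  0.52  2.56  2.86  0.8  -1.54] maxdj/step 0.09
[-165.    0.  115.] 0.00000 [ 0.25  0.52  2.56  3.31  0.8  -1.58] maxdj/step 0.09
[-100.    0.  120.] 0.00000 [ 0.22  0.5   2.43  3.3   0.65 -1.61] maxdj/step 0.06
[ 50.   0. 115.] 0.00000 [ 0.17  0.58  2.12  3.29  0.42 -1.65] maxdj/step 0.04
[50.  0. 94.] 0.00000 [ 0.17  0.63  2.12  3.28  0.47 -1.64] maxdj/step 0.05
[-100.    0.  222.] 0.00000 [ 0.22  0.17  2.39  3.48  0.3  -1.8 ] maxdj/step 0.06
```

Request:
apply_moves --fingers '[0,0,0,0,0,0,0,0,0,0]' --pt "0.2 -0.05 0.05" --pt "0.4 -0.1 0.1" --pt "0.6 -0.2 0.15" --pt "0.75 -0.27 0.22" --pt "0.75 -0.27 0.22" --pt "0.75 -0.27 0.22" --pt "0.75 -0.27 0.22" --pt "0.75 -0.27 0.22" --pt "0.75 -0.27 0.22" --pt "0.75 -0.27 0.22" --twist '[0.04,0.087,0.134,0.181,0.228,0.275,0.322,0.37,0.42,0.47]'

```text
t: 30.85
position: [950.1, 53.0, 767.8]
tool_rot: [[-0.153, 0.639, 0.754], [0.986, 0.155, 0.068], [-0.074, 0.753, -0.654]]
force: [0.3, -0.4, 0.3]
width: 85.6
grip_force: 0.0
```

Request:
apply_moves --fingers '[0,0,0,0,0,0,0,0,0,0]' --pt "-0.1 -0.2 -0.05" --pt "-0.2 -0.4 -0.1" --pt "-0.3 -0.6 -0.15" --pt "-0.4 -0.8 -0.2" --pt "-0.5 -0.99 -0.25" --pt "-0.5 -0.99 -0.25" --pt "-0.5 -0.99 -0.25" --pt "-0.5 -0.99 -0.25" --pt "-0.5 -0.99 -0.25" --pt "-0.5 -0.99 -0.25" --twist '[0.047,0.094,0.141,0.188,0.235,0.282,0.329,0.376,0.423,0.47]'

```text
t: 31.85
position: [875.8, -14.0, 713.7]
tool_rot: [[0.622, 0.212, 0.754], [0.248, -0.967, 0.068], [0.743, 0.145, -0.654]]
force: [-0.3, -0.5, 0.6]
width: 85.0
grip_force: 0.0
```

Request:
apply_moves --fingers '[0,0,0]' --pt "-0.35 0.15 0" --pt "-0.7 0.3 0" --pt "-0.92 0.44 0.04" --twist '[0.04,0.06,0.06]'

```text
t: 32.15
position: [829.8, -80.1, 647.8]
tool_rot: [[0.651, 0.094, 0.753], [0.066, -0.996, 0.067], [0.756, 0.006, -0.655]]
force: [0.8, 0.2, -0.3]
width: 85.7
grip_force: 0.0
```

```bash
python3 wp.py 133,-233,593 66,-266,536 0,-300,480 -50,-303,430 -100,-306,380 -150,-308,330
```

```text
t 32.15 j [-0.184  0.216  1.232  0.27   0.874  1.205] world [829.8 -80.1 647.8] cab [ 198.6 -202.   647.8] z-axis [ 0.753  0.067 -0.655] yaz-cab deg -89.44 F [ 0.8  0.2 -0.3] w 85.7
tool axes in cab [[0.655, 0.01, 0.756], [0.011, -1.0, 0.003], [0.756, 0.006, -0.655]]
133,-233,593 -> [-0.847, 0.3, -0.138] rows 2
66,-266,536 -> [-0.873, 0.32, -0.134] rows 2
0,-300,480 -> [-0.859, 0.33, -0.133] rows 2
-50,-303,430 -> [-0.706, 0.022, -0.051] rows 2
-100,-306,380 -> [-0.706, 0.022, -0.051] rows 2
-150,-308,330 -> [-0.705, 0.012, -0.051] rows 2
```

Request:
apply_moves --fingers '[0,0]' --pt "-0.47 0.15 -0.06" --pt "-0.94 0.3 -0.11" --twist '[0,0]'

```text
t: 32.35
position: [763.8, -117.1, 584.8]
tool_rot: [[0.65, 0.096, 0.754], [0.068, -0.995, 0.067], [0.757, 0.008, -0.653]]
force: [0.4, 0.3, -0.3]
width: 85.6
grip_force: 0.0
```

Request:
apply_moves --fingers '[0,0]' --pt "-0.47 0.15 -0.06" --pt "-0.94 0.3 -0.11" --twist '[0,0]'

```text
t: 32.55
position: [696.6, -153.8, 521.1]
tool_rot: [[0.65, 0.095, 0.754], [0.069, -0.995, 0.067], [0.757, 0.008, -0.653]]
force: [-0.2, 0.7, 0.1]
width: 85.3
grip_force: 0.0
```

Request:
apply_moves --fingers '[0,0]' --pt "-0.47 0.15 -0.06" --pt "-0.94 0.3 -0.11" --twist '[0,0]'

```text
t: 32.75
position: [630.1, -190.8, 457.6]
tool_rot: [[0.65, 0.095, 0.754], [0.069, -0.995, 0.067], [0.757, 0.008, -0.653]]
force: [-0.2, -0.6, -0.0]
width: 85.6
grip_force: 0.0
```

Request:
apply_moves --fingers '[0,0]' --pt "-0.47 0.05 -0.06" --pt "-0.94 0.1 -0.11" --twist '[0,0]'

```text
t: 32.95
position: [561.8, -208.0, 393.7]
tool_rot: [[0.65, 0.095, 0.754], [0.069, -0.995, 0.066], [0.757, 0.009, -0.653]]
force: [-0.1, -0.3, -0.2]
width: 85.5
grip_force: 0.0
```

Request:
apply_moves --fingers '[0,0,0]' --pt "-0.47 0 -0.06" --pt "-0.94 0 -0.11" --pt "-0.94 0 -0.11" --twist '[0,0,0]'

```text
t: 33.25
position: [489.2, -213.2, 325.4]
tool_rot: [[0.655, 0.094, 0.749], [0.064, -0.996, 0.069], [0.753, 0.003, -0.658]]
force: [0.3, -1.3, -0.5]
width: 85.2
grip_force: 0.0
```

```bash
python3 wp.py -212,-286,250 -273,-263,165 -260,-263,134 -197.5,-263,80;cat > c2.py <<'E'
from o import *
s=env.capture("scene");t=env.capture("top");L=[]
k0=np.array([*tf(q,np.array([[-211.5,-263,0.]]))[0,:2],q[2]])
for p in(s,t):
    e0=proj(p,[[k0[0],k0[1],40]])[0]
    rs=[r for r in env.cut_out(p,"caddy_post") if np.linalg.norm(px(r)-e0)<15];print([(px(r).round(1),round(r['score'],2),r['region'].sum()) for r in rs],e0)
    if rs: L.append((p,rs[0]['region'].astype(np.float32)))
if L:
    kk,f=fit(*zip(*L),k0,CAD);c,s_=np.cos(q[2]),np.sin(q[2]);d=kk[:2]-q[:2];print('cab',c*d[0]+s_*d[1],-s_*d[0]+c*d[1],np.degrees(kk[2]-q[2]),f)
x,y=(proj(s,[[k0[0],k0[1],40]])[0]-[35,30]).astype(int)
big=cv2.resize(s["frame"][y:y+60,x:x+70],None,fx=9,fy=9,interpolation=cv2.INTER_CUBIC)
for b in CAD:
    for u in proj(s,tf(k0,b)): cv2.circle(big,tuple(((u-[x,y])*9+4).astype(int)),3,(255,0,0),-1)
cv2.imwrite("pics/c2.png",big[:,:,::-1])
E
python3 c2.py
```

```text
t 33.25 j [-0.76   0.017  2.194  1.182  0.658 -0.17 ] world [ 489.2 -213.2  325.4] cab [-152.1 -305.8  325.4] z-axis [ 0.749  0.069 -0.658] yaz-cab deg -89.48 F [ 0.3 -1.3 -0.5] w 85.2
tool axes in cab [[0.658, 0.009, 0.753], [0.008, -1.0, 0.005], [0.753, 0.003, -0.658]]
-212,-286,250 -> [-0.96, -0.205, 0.047] rows 2
-273,-263,165 -> [-1.04, -0.238, 0.102] rows 3
-260,-263,134 -> [-0.148, 0.0, 0.302] rows 1
-197.5,-263,80 -> [0.005, 0.004, 0.826] rows 2
[(array([268.4, 195.3]), 0.71, np.int64(672))] [262.26276392 196.45254886]
[(array([328.4, 234.8]), 0.92, np.int64(531))] [328.24669325 233.88846953]
cab -212.83574702509748 -261.3642672998901 -0.5903210357469173 0.7053292989730835
```

View pics/c2.png

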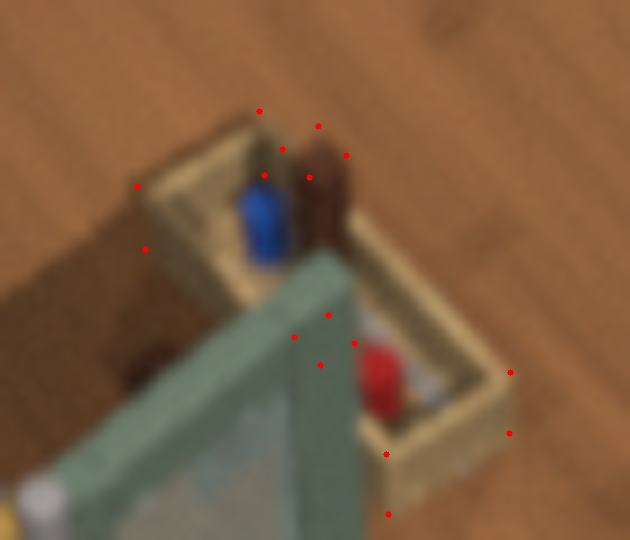

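The crop shows the caddy standing square where I staged it, with its post at about (320,190), partly behind the door. I'll approach along the tool axis.

Request:
apply_moves --fingers '[0,0,0]' --pt "-0.4 -0.1 0.02" --pt "-0.8 -0.2 0.05" --pt "-0.96 -0.2 0.05" --twist '[0,0,0]'

```text
t: 33.75
position: [432.3, -199.4, 252.8]
tool_rot: [[0.651, 0.097, 0.752], [0.069, -0.995, 0.069], [0.756, 0.007, -0.655]]
force: [0.7, -0.8, -0.4]
width: 85.1
grip_force: 0.0
```

Request:
apply_moves --fingers '[0,0,0]' --pt "-0.4 -0.1 0.02" --pt "-0.8 -0.2 0.08" --pt "-1 -0.235 0.1" --twist '[0,0,0]'

```text
t: 34.05
position: [373.4, -183.7, 171.0]
tool_rot: [[0.651, 0.097, 0.753], [0.07, -0.995, 0.067], [0.756, 0.009, -0.654]]
force: [-0.1, -0.6, -0.5]
width: 85.5
grip_force: 0.0
```

Request:
apply_moves --fingers '[0,0,0]' --pt "-0.18 0 0.1" --pt "-0.18 0 0.25" --pt "-0.18 0 0.3" --twist '[0,0,0]'

```text
t: 34.35
position: [386.1, -184.1, 138.0]
tool_rot: [[0.65, 0.097, 0.754], [0.069, -0.995, 0.068], [0.757, 0.008, -0.654]]
force: [0.5, 0.7, 0.8]
width: 85.3
grip_force: 0.0
```

```bash
python3 wp.py -197.4,-262.5,80
```

```text
t 34.35 j [-0.955  0.426  2.504  1.914  0.768 -1.317] world [ 386.1 -184.1  138. ] cab [-252.3 -268.   138. ] z-axis [ 0.754  0.068 -0.654] yaz-cab deg -89.32 F [0.5 0.7 0.8] w 85.3
tool axes in cab [[0.654, 0.012, 0.757], [0.014, -1.0, 0.004], [0.757, 0.008, -0.654]]
-197.4,-262.5,80 -> [-0.079, -0.053, 0.795] rows 2
```

Request:
apply_moves --fingers '[0,0,0,1,1,1,1]' --pt "-0.08 -0.055 0.3" --pt "-0.08 -0.055 0.65" --pt "-0.08 -0.055 0.8" --pt "-0.08 -0.055 0.8" --pt "-0.08 -0.055 0.8" --pt "-0.08 -0.055 0.8" --pt "-0.08 -0.055 0.8" --twist '[0.003,0.003,0.003,0.003,0.003,0.003,0.003]' --grip_force 50

```text
t: 35.05
position: [438.7, -173.0, 81.0]
tool_rot: [[0.651, 0.089, 0.754], [0.059, -0.996, 0.067], [0.757, 0.001, -0.653]]
force: [-0.6, 0.1, -0.3]
width: 28.1
grip_force: 0.0
```

```bash
python3 wp.py -197,-262,115 -165,-200,118 -165,-100,118 -165,0,118 -100,0,120 0,0,120 52,0,120
```

```text
t 35.05 j [-0.781  0.633  2.446  2.229  0.819 -1.506] world [ 438.7 -173.    81. ] cab [-198.9 -261.4   81. ] z-axis [ 0.754  0.067 -0.653] yaz-cab deg -89.75 F [-0.6  0.1 -0.3] w 28.1
tool axes in cab [[0.653, 0.004, 0.757], [0.004, -1.0, 0.002], [0.757, 0.001, -0.653]]
-197,-262,115 -> [0.27, 0.006, -0.207] rows 1
-165,-200,118 -> [0.234, -0.619, 0.224] rows 2
-165,-100,118 -> [0.004, -1.0, 0.002] rows 2
-165,0,118 -> [0.004, -1.0, 0.002] rows 2
-100,0,120 -> [0.44, 0.003, 0.479] rows 2
0,0,120 -> [0.653, 0.004, 0.757] rows 2
52,0,120 -> [0.34, 0.002, 0.394] rows 2
```

Request:
apply_moves --fingers '[1,1,1]' --pt "0 0 0" --pt "0 0 0" --pt "0 0 0" --twist '[0,0,0]'

```text
t: 35.35
position: [439.0, -173.1, 81.0]
tool_rot: [[0.65, 0.088, 0.755], [0.058, -0.996, 0.066], [0.758, 0.001, -0.653]]
force: [-3.6, -1.6, 8.0]
width: 14.8
grip_force: 49.8
```

Request:
apply_moves --fingers '[1,1,1]' --pt "0.1 0 -0.08" --pt "0.2 0 -0.16" --pt "0.28 0 -0.22" --twist '[0,0,0]'

```text
t: 35.65
position: [440.0, -172.5, 116.0]
tool_rot: [[0.652, 0.089, 0.753], [0.058, -0.996, 0.067], [0.756, 0.0, -0.655]]
force: [0.5, -1.1, -1.5]
width: 15.1
grip_force: 49.2
```

```bash
python3 wp.py -165,-200,118 -165,-100,118 -165,0,118 -100,0,120 0,0,120 52,0,120
```

```text
t 35.65 j [-0.776  0.509  2.448  2.132  0.747 -1.364] world [ 440.  -172.5  116. ] cab [-197.6 -261.   116. ] z-axis [ 0.753  0.067 -0.655] yaz-cab deg -89.75 F [ 0.5 -1.1 -1.5] w 15.1
tool axes in cab [[0.655, 0.004, 0.756], [0.003, -1.0, 0.003], [0.756, 0.0, -0.655]]
-165,-200,118 -> [0.231, -0.609, 0.235] rows 2
-165,-100,118 -> [0.003, -1.0, 0.003] rows 2
-165,0,118 -> [0.003, -1.0, 0.003] rows 2
-100,0,120 -> [0.441, 0.003, 0.478] rows 2
0,0,120 -> [0.655, 0.004, 0.756] rows 2
52,0,120 -> [0.341, 0.002, 0.393] rows 2
```

Request:
apply_moves --fingers '[1,1,1]' --pt "0.1 -0.15 0.1" --pt "0.2 -0.4 0.2" --pt "0.23 -0.61 0.235" --twist '[0,0,0]'

```text
t: 35.95
position: [468.4, -108.5, 118.1]
tool_rot: [[0.651, 0.089, 0.754], [0.059, -0.996, 0.066], [0.757, 0.001, -0.654]]
force: [0.4, -0.4, -2.4]
width: 15.4
grip_force: 49.2
```

Request:
apply_moves --fingers '[1,1,1]' --pt "0 -0.33 0" --pt "0 -0.66 0" --pt "0 -1 0" --twist '[0,0,0]'

```text
t: 36.25
position: [458.2, -8.7, 117.5]
tool_rot: [[0.652, 0.088, 0.753], [0.058, -0.996, 0.066], [0.756, 0.0, -0.655]]
force: [0.5, -0.4, -2.7]
width: 15.2
grip_force: 49.2
```

Request:
apply_moves --fingers '[1,1,1,1]' --pt "0 -0.33 0" --pt "0 -0.66 0" --pt "0 -0.9 0" --pt "0 -1 0" --twist '[0,0,0,0]'

```text
t: 36.65
position: [449.1, 92.6, 117.4]
tool_rot: [[0.652, 0.093, 0.752], [0.061, -0.996, 0.07], [0.756, 0.0, -0.655]]
force: [0.0, 0.9, -1.7]
width: 15.2
grip_force: 49.4
```

```bash
python3 wp.py -100,0,120 0,0,120 52,0,120; sed -i 's/^k0=.*/k0=np.array([*tf(q,np.array([[-180,0,0.]]))[0,:2],q[2]])/; s/c2.png/c3.png/' c2.py
python3 - <<'E'
import sys;sys.path.insert(0,'.')
from o import *
s=env.capture("scene");t=env.capture("top")
x,y=(proj(s,tf(q,np.array([[-120,0,80.]])))[0]-[60,54]).astype(int);a=cv2.resize(s["frame"][y:y+108,x:x+120],(400,360),interpolation=3-1)
x,y=(proj(t,tf(q,np.array([[-120,0,80.]])))[0]-[60,54]).astype(int);b=cv2.resize(t["frame"][y:y+108,x:x+120],(400,360),interpolation=2)
cv2.imwrite('pics/ins.png',np.hstack([a,b])[:,:,::-1])
E
```

```text
t 36.65 j [ 0.26   0.51   2.557  3.321  0.783 -1.588] world [449.1  92.6 117.4] cab [-166.1    2.3  117.4] z-axis [ 0.752  0.07  -0.655] yaz-cab deg -89.54 F [ 0.   0.9 -1.7] w 15.2
tool axes in cab [[0.655, 0.008, 0.756], [0.005, -1.0, 0.006], [0.756, 0.0, -0.655]]
-100,0,120 -> [0.452, 0.028, 0.483] rows 2
0,0,120 -> [0.655, 0.008, 0.756] rows 2
52,0,120 -> [0.341, 0.004, 0.393] rows 2
```

View pics/ins.png

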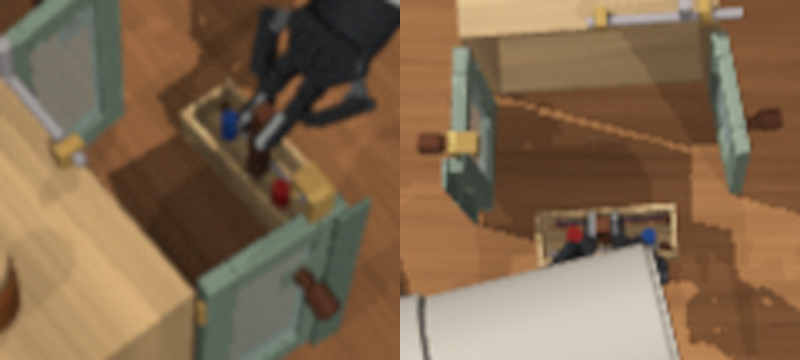

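The caddy hangs upright, centred between the open doors. Inserting.

Request:
apply_moves --fingers '[1,1,1,1]' --pt "0.17 0.01 0.22" --pt "0.34 0.02 0.44" --pt "0.52 0.02 0.66" --pt "0.68 0.02 0.88" --twist '[0,0,0,0]'

```text
t: 37.15
position: [561.7, 97.0, 111.5]
tool_rot: [[0.652, 0.088, 0.753], [0.058, -0.996, 0.066], [0.756, 0.0, -0.655]]
force: [-0.2, 0.0, -2.5]
width: 14.9
grip_force: 49.4
```

Request:
apply_moves --fingers '[1,1,1,1,1]' --pt "0.17 0 0.22" --pt "0.34 0 0.44" --pt "0.52 0 0.66" --pt "0.68 0 0.88" --pt "0.68 0 0.88" --twist '[0,0,0,0,0]'

```text
t: 37.65
position: [674.9, 106.8, 106.3]
tool_rot: [[0.649, 0.087, 0.756], [0.057, -0.996, 0.066], [0.759, 0.0, -0.651]]
force: [0.2, -0.4, -2.2]
width: 15.1
grip_force: 49.3
```

```bash
python3 wp.py 56,0,94
```

```text
t 37.65 j [ 0.166  0.608  2.099  3.286  0.429 -1.651] world [674.9 106.8 106.3] cab [ 60.1  -2.6 106.3] z-axis [ 0.756  0.066 -0.651] yaz-cab deg -89.85 F [ 0.2 -0.4 -2.2] w 15.1
tool axes in cab [[0.651, 0.003, 0.759], [0.002, -1.0, 0.002], [0.759, 0.0, -0.651]]
56,0,94 -> [-0.12, -0.027, 0.049] rows 1
```

Request:
apply_moves --fingers '[1,1,1,1]' --pt "-0.04 0 0.035" --pt "-0.08 0 0.068" --pt "-0.1 0 0.086" --pt "-0.1 0 0.086" --twist '[0,0,0,0]'

```text
t: 38.05
position: [671.1, 107.6, 93.2]
tool_rot: [[0.649, 0.088, 0.755], [0.058, -0.996, 0.067], [0.758, 0.0, -0.652]]
force: [-2.3, -3.5, 7.4]
width: 15.0
grip_force: 50.4
```

```bash
python3 o.py
```

```text
t 38.05 j [ 0.168  0.634  2.105  3.278  0.461 -1.641] world [671.1 107.6  93.2] cab [56.3 -1.5 93.2] z-axis [ 0.755  0.067 -0.652] yaz-cab deg -89.79 F [-2.3 -3.5  7.4] w 15.0
```

It's on the floor with about 7 N of contact. Releasing and backing out along the tool axis.

Request:
apply_moves --fingers '[0.4,0.4,0.4,0.4,0.4]' --pt "0 0 0" --pt "0 0 0" --pt "0 0 0" --pt "0 0 0" --pt "0 0 -0.1" --twist '[0,0,0,0,0]'

```text
t: 38.55
position: [663.8, 107.8, 98.4]
tool_rot: [[0.652, 0.09, 0.753], [0.059, -0.996, 0.068], [0.756, 0.0, -0.654]]
force: [0.3, 0.1, 0.3]
width: 51.3
grip_force: 0.0
```

Request:
apply_moves --fingers '[0.4,0.4,0.4,0.4]' --pt "0 0 -0.2" --pt "0 0 -0.45" --pt "0 0 -0.75" --pt "0 0 -1" --twist '[0,0,0,0]'

```text
t: 38.95
position: [586.6, 100.7, 164.8]
tool_rot: [[0.652, 0.09, 0.753], [0.059, -0.996, 0.068], [0.756, 0.0, -0.655]]
force: [-0.1, -0.1, -1.2]
width: 51.1
grip_force: 0.0
```

Request:
apply_moves --fingers '[0.4,0.4,0.4,0.4]' --pt "0 0 -0.25" --pt "0 0 -0.5" --pt "0 0 -0.75" --pt "0 0 -0.9" --twist '[0,0,0,0]'

```text
t: 39.35
position: [518.6, 94.7, 223.9]
tool_rot: [[0.651, 0.09, 0.753], [0.059, -0.996, 0.068], [0.757, 0.0, -0.654]]
force: [-1.5, 0.1, -0.1]
width: 51.2
grip_force: 0.0
```

Run:
```python
import sys;sys.path.insert(0,'.')
from o import *
cab();s=env.capture("scene");t=env.capture("top")
x,y=(proj(s,tf(q,np.array([[-20,0,120.]])))[0]-[70,63]).astype(int);a=cv2.resize(s["frame"][y:y+126,x:x+140],(400,360),interpolation=2)
x,y=(proj(t,tf(q,np.array([[0,0,80.]])))[0]-[50,45]).astype(int);b=cv2.resize(t["frame"][y:y+90,x:x+100],(400,360),interpolation=2)
cv2.imwrite('pics/end.png',np.hstack([a,b])[:,:,::-1])
for p in(s,t):
    print([(px(r).round(),round(r['score'],2)) for r in env.find_in(p,'caddy_post')], proj(p,tf(q,np.array([[42,0,70.]]))).round())
```

```text
t 39.35 j [ 0.21   0.172  2.382  3.473  0.281 -1.812] world [518.6  94.7 223.9] cab [-96.7  -1.5 223.9] z-axis [ 0.753  0.068 -0.654] yaz-cab deg -89.7 F [-1.5  0.1 -0.1] w 51.2
[(array([292., 130.]), 0.75), (array([313., 296.]), 0.72), (array([379., 379.]), 0.3), (array([253., 221.]), 0.17)] [[247. 297.]]
[(array([254., 175.]), 0.94)] [[252. 169.]]
```

View pics/end.png

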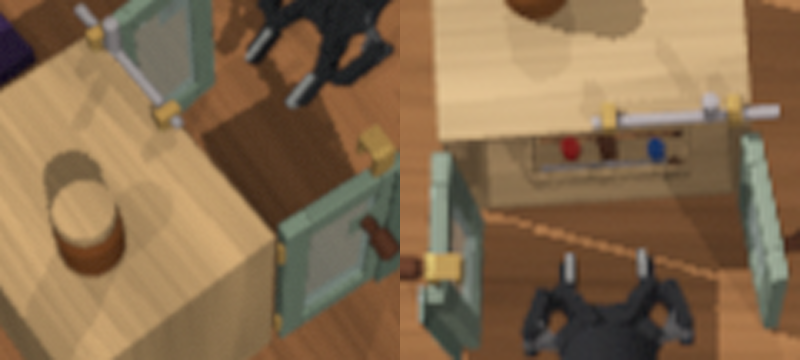

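The caddy stands inside at top-crop (608,155), parallel to the opening and behind the floor edge. Both doors are open and the gripper is clear, so I'm handing in.

```bash
python3 -c "
from bench import env
print(env.close_job())"
```

```text
the job is handed in; nothing more can be done
None
```

I handed the job in at about 39 s. The bolt is drawn, both doors are wide open, and the caddy stands lengthwise on the cabinet floor behind the door line. The gripper is clear, and the last pictures show nothing else moved. One open risk is that the elbow joint read 0.086 against its stated 0.09 limit while I tilted the tool; the hand-in returned no verdict.

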